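Serve the chocolates from the dial-lid jar

ROBOT

A 6-joint arm with a two-finger parallel gripper is mounted at the origin on the work surface. World frame = base frame: x ahead of the robot, y to its left, z up, the work surface at z = 0. Lengths are in mm, angles in degrees, forces in N, time in s.
With the tool pointing down it reaches from about 275 to 875 mm from the base axis. Payload 12.5 kg.
Tool frame: the origin (TCP) lies at the very end of the fingers, on their centre line; the grasp point (between the pads) lies 19 mm behind it (robot.grip_depth is the distance from the TCP to the grasp point, in mm); z points along the fingers, y is the direction in which the jaws open and shut (so a half turn about z gives the same grasp; the last joint's range is limited). The gripper opens to 85 mm and grips with 20 to 120 N. Pads are 22 mm wide; open, the fingers measure 114 mm over their backs; the gripper's body (76 mm by 85 mm) begins 54 mm behind the grasp point. The pads swing forward as they close: fully open they stand 13 mm farther back than shut.
Start: joints at [69.408, 20.094, 94.641, -0, 65.266, -4.847], TCP at [149.213, 529.358, 201.39] pointing down, gripper open.
Joint ranges: [-157.81, 157.81], [-45, 120.19], [0.68, 151.7], [-89.99, 269.99], [4.06, 180], [-164.3, 164.3]. Speed limits (degrees/s): [127.2, 127.2, 159.86, 180, 180, 180].

INTERFACE

Orientations are given as [roll, pitch, yaw] about the fixed x, y, z axes, in that order (R = Rz(yaw) Ry(pitch) Rx(roll)).
In Python, from rig import robot gives the robot as it stands. The module is installed in compiled form; this text tells all that it offers.
- The arm moves only by the tool step_arm, never from a script. Its argument "motion" is a list of rows, each a list of 3 entries, a list of its own where there are three numbers: the shift along the tool's x, y, z in mm, then the turn, a rotation vector about the tool's x, y, z in degrees, then the finger opening in mm, from 0 to 85.4. A call has exactly 8 rows; each row is the pose to reach, as a shift and turn from the pose commanded when the call began, along the tool's axes at that moment; what a row does not reach only later rows make up. A row lasts 1/12 s, in which the tool goes at most 41.7 mm and 7.16 degrees, less where a joint would pass 70% of its speed; a pose out of reach is approached as far as the arm can. A call with a gripper value outside its range is refused whole. The fingers move at their own pace and stop on an object; "grip_force" is the grip in N (left out, the last holds). Time passes only in rows, so rows that repeat a pose let the fingers close, or fill a call up. It gives the time, the measured TCP pose, the force and the opening at its end, in the units of the state.
- robot.sense(): the state, without advancing time (a new reading comes with each control period).
- robot.get_image(name): name is "scene" or "top"; returns the picture (420x560x3 uint8, blue, green, red); there is no depth.
- robot.camera_info(name): a dict with "fx", "fy", "cx", "cy" (pixels), "T" (4x4, takes a point from camera to world coordinates). Camera axes: x right, y down, z forward; pixel columns grow to the right and rows downward; lengths in mm; the calibration is good to about 2 mm. A picture is of the moment at which its call begins. camera_info takes no time and is no camera call.
- robot.close_job(): hands the job in, once; it reports no verdict.
Trained networks look in the newest picture that a camera, given by its name, has taken for a name from the list of things; names that differ only in an ending like _2 or _b are one class to them, and where a whole thing is asked for, a point or a joint stands for the part that bears it (a point fixed in the world has none). Each returns a list of dicts, best first, with "confidence" (0 to 1); they miss things now and then, are a little off and sometimes report something else, mostly with a low value. They report only what shows in the picture. A call takes as long as a camera call. They do not tell look-alikes from the thing itself.
- robot.search_frame(query, camera): "position" ([column, row] in pixels, amid what is visible of it).
- robot.outline_of(query, camera): "mask" (420x560 bool, what is visible of it) and "position" ([column, row] in pixels, amid what is visible of it).
The state is a dict: "clock": time; "qpos": joint angles; "joint_velocities": joint speeds; "joint_torque": joint torques, N m; "tcp_pos": TCP position; "ee_rot": TCP orientation; "force": force on the tool from outside, world axes, zero at the start; "moment": the same for the moment, N m; "width": finger opening in mm.
Only numpy, scipy, OpenCV 4.12 (cv2) and the standard library are available. Lean on these libraries where they do the work, as an engineer would, in place of code of your own. Each camera call takes 0.05 s, during which the arm holds its last target.

TASK

Dish up the chocolates: turn the dial on the clear six-sided jar's lid to its largest opening, shake all four chocolate balls out of the jar into the white bowl, and lay the jar gently back in its own bay of the slanted rack. Leave the stoneware jar beside it and the other things on the bar where they stand.

Things in the scene. Friction and masses are not known exactly. Their poses are not given: they have to be found in the camera images.
- rack: Fixed wooden rack for two jars side by side, base 190 x 300 x 14 mm; origin under the base's middle, x to its back, y to its left, z up. Each jar lies in a steel V-trough (120 degrees, 80 mm long) under its two lower faces, its bottom against a stop plate, leaning 35 degrees from vertical, lid up and to the rack's front (-x). Jars lift out straight up or square to the trough.
- bay_left (a point): Middle of a jar's axis (60 mm above the jar's bottom) when it lies in the left bay. This frame has the axes of the jar lying there: z up the slope to the lid, x square away from the trough, y the rack's y.
- bay_right (a point): The same for the right bay, 140 mm away (rack's -y). The clear jar starts in one bay, the stoneware jar in the other.
- jar_mid (a point): Clear jar, 0.4 to 0.6 kg: six-sided body 64 mm across flats (74 across corners), 120 mm long; aluminium lid 84 mm across, from 106 to 123 mm, dial on top. Point on its axis, 60 mm above the bottom; z to the lid; +y and -y square to two opposite flat faces (36 mm wide, clear of the trough), -x to the corner lowest in the rack. Centre of mass about 73 mm above the bottom.
- jar_outlet (a point): Middle of the lid's one outlet, a 120-degree sector of 36 mm radius on the -x side: 123 mm above the jar's bottom, 20 mm off the axis; axes as jar_mid. The balls roll out along the jar's -x corner when that is underneath and the lid end is tipped well below level (20 degrees or more), helped by short shakes.
- dial (a joint): Turn of the dark disc on the lid, rad, growing counter-clockwise seen from outside, looking at the lid (about the jar's +z): at 0 fine holes lie over the outlet, at 2.09 narrow slots, at 4.19 (end stop) the open 120-degree window, the largest opening. Turns against 0.02 N m, stays where left. Only within about 1 rad of 4.19 can a ball pass.
- dial_grip (a point): Centre of the dial's black grip bar, on the jar's axis 135 mm above its bottom: 60 mm long (this frame's y), 9 mm thick (x), standing 17 mm proud of the disc, top 143.5 mm above the jar's bottom; z out along the axis. At 4.19 its x points to the jar's -x.
- ball0_center (a point): Centre of one smooth glazed chocolate ball, 24 mm diameter, 10 g; all four start inside the clear jar.
- ball1_center (a point): Centre of one smooth glazed chocolate ball, 24 mm diameter, 10 g; all four start inside the clear jar.
- ball2_center (a point): Centre of one smooth glazed chocolate ball, 24 mm diameter, 10 g; all four start inside the clear jar.
- ball3_center (a point): Centre of one smooth glazed chocolate ball, 24 mm diameter, 10 g; all four start inside the clear jar.
- bowl: White ceramic bowl, loose, 0.35 kg, 144 mm across the rim, 52 mm high; origin under its middle.
- plainjar: Bystander: white six-sided stoneware jar, 64 mm across flats, with a round plain wooden lid 68 mm across, 122 mm long in all, loose in the other bay; origin at the middle of its bottom, z to its lid.
- pitcher: Bystander: steel milk pitcher, 84 mm across and 100 mm high, loose, behind; origin under its middle.
- tamper: Bystander: steel tamper, 58 mm across and 90 mm high, loose, near the robot; origin under its middle.
- saucer: Bystander: white saucer, 144 mm across, 15 mm high, loose, at the back, carrying the cup.
- cup: Bystander: white handled cup, 80 mm across and 60 mm high, loose on the saucer.
- syrup: Bystander: brown bottle, 68 mm across and 230 mm high, loose, at the back.
Not all that is in view belongs to the job. What is shaped like the part that bears jar_mid but green is not meant.

How it is judged (in metres and radians):
On the way, in this order (a step that is already met when the one before it is completed fails the run):
1. the dial stands at its largest opening (value of joint dial above 4.04 rad), for 0.2 s.
2. all four chocolates lie in the bowl (horizontal distance between each of ball0_center, ball1_center, ball2_center, ball3_center and bowl below 0.06 m and height (world z) of ball0_center between 0.014 and 0.06 m and height (world z) of ball1_center between 0.014 and 0.06 m and height (world z) of ball2_center between 0.014 and 0.06 m and height (world z) of ball3_center between 0.014 and 0.06 m), for 0.3 s.
At the end, for the whole second after the job is handed in: All four balls lie in the upright bowl (centres within 60 mm of its axis and between 14 and 60 mm above the bar); the jar lies at rest in its own bay, its middle within 12 mm of where it began and its axis within 0.12 rad of the bay's (all of step 2 and distance of jar_mid from where it was at the start of the episode below 0.012 m and angle between the z axis of jar_mid and the z axis of bay_left, either way round below 0.12 rad and angle between bowl's own z axis and vertical below 0.1 rad and height (world z) of bowl below 0.01 m); the robot touches nothing.
It fails at once if the stoneware jar is shifted by more than 20 mm (distance of plainjar from where it was at the start of the episode above 0.02 m).
It fails at once if the pitcher, tamper, cup, saucer or brown bottle is shifted by more than 30 mm (distance of any of pitcher, tamper, cup, saucer, syrup from where it was at the start of the episode above 0.03 m).
It fails at once if the jar is let fall onto the rack (over 50 N on landing, out of the fingers) (contact force between jar and rack above 50 N and contact force between the fingers and jar below 0.5 N).
It also fails if it takes over 72 s, if anything falls off the work surface, if the arm or the gripper's body presses on something with over 40 N, if the wrist force passes 120 N, or if a joint passes its speed limit or range.

## Working session

There is one attempt and no reset: what is moved stays moved. The work goes in short steps, Python scripts to look and compute and a tool call to move; the robot and the scene stay as the last step left them, time stands still between calls to the robot, and variables do not carry over. Pictures are saved under pics/ and viewed, and the job is handed in when it is done.

Besides the shell and the picture viewer there is one more tool, called after ">>>" in YAML: its name, and indented under it one key for each argument. step_arm: Moves the arm, as the interface text tells. Its arguments: {"type":"object","properties":{"motion":{"type":"array"},"grip_force":{"type":"number"}},"required":["motion"]}

```bash
mkdir -p pics; ls; python3 - <<'E'
from rig import robot
import cv2
for n in ("scene","top"):
    im=robot.get_image(n); cv2.imwrite(f"pics/{n}0.png",im)
    c=robot.camera_info(n); print(n,c)
print(robot.sense())
for q in ("jar_mid","dial_grip","bowl","plainjar","rack"):
    for n in ("scene","top"):
        print(q,n,[(r["position"],round(r["confidence"],2)) for r in robot.search_frame(q,n)][:4])
E
```

```text
pics
scene {'fx': 409.3148421612232, 'fy': 409.3148421612232, 'cx': 279.72483778266826, 'cy': 208.94498671177453, 'T': array([[ 6.30184550e-01,  6.46678273e-01, -4.29737878e-01,
         9.88191107e+02],
       [ 7.76334513e-01, -5.34139866e-01,  3.34663006e-01,
        -3.11766740e+02],
       [-1.31208381e-02, -5.44519802e-01, -8.38645353e-01,
         1.02980086e+03],
       [ 0.00000000e+00,  0.00000000e+00,  0.00000000e+00,
         1.00000000e+00]])}
top {'fx': 422.88485471519573, 'fy': 422.88485471519573, 'cx': 279.2952863638141, 'cy': 214.1254782586981, 'T': array([[ 2.73703718e-03, -9.85268435e-01,  1.70993037e-01,
         3.46320286e+02],
       [-9.99991429e-01, -3.22788882e-03, -2.59263916e-03,
         4.29999249e+01],
       [ 3.10639204e-03, -1.70984476e-01, -9.85268826e-01,
         1.04674076e+03],
       [ 0.00000000e+00,  0.00000000e+00,  0.00000000e+00,
         1.00000000e+00]])}
{'clock': 0.1, 'qpos': array([ 6.94088221e+01,  2.01209911e+01,  9.46739986e+01,  1.00923101e-03,
        6.52654288e+01, -4.84764819e+00]), 'joint_velocities': array([-0.00849227, -0.1
[... 388 characters left out ...]
, 'moment': array([-0.01604489,  0.00474477,  0.01835294]), 'width': 85.60748697765138}
jar_mid scene [([297.4, 140.5], 0.9), ([172.8, 216.2], 0.81), ([342.6, 174.3], 0.63), ([333.4, 156.7], 0.29)]
jar_mid top [([180.0, 206.0], 0.76), ([369.5, 310.0], 0.74), ([166.5, 303.6], 0.72)]
dial_grip scene [([282.9, 142.5], 0.53), ([334.4, 155.3], 0.52), ([194.7, 201.4], 0.47)]
dial_grip top [([344.1, 305.3], 0.93), ([190.7, 311.5], 0.78), ([180.0, 212.3], 0.63)]
bowl scene [([200.4, 275.9], 0.93)]
bowl top [([385.8, 215.5], 0.81)]
plainjar scene [([310.0, 205.7], 0.81)]
plainjar top [([243.0, 193.5], 0.93)]
rack scene [([311.0, 204.8], 0.71), ([328.2, 221.4], 0.58)]
rack top [([217.5, 212.1], 0.64)]
```

View pics/scene0.png

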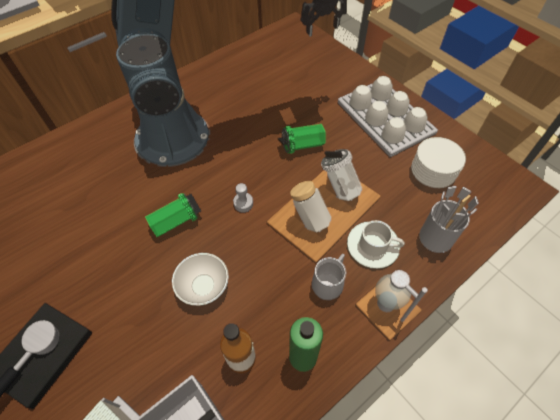

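View pics/top0.png

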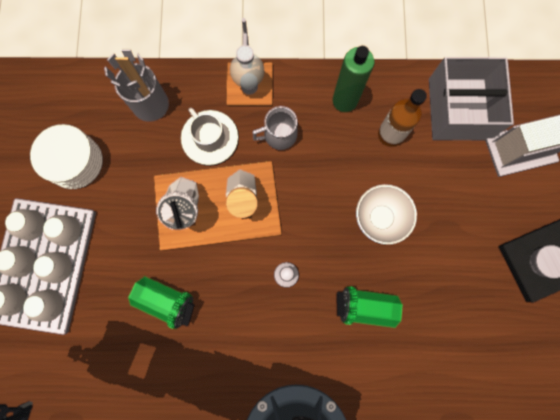

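Candidates for the clear jar: rack jar at top (180,206); green jars lying at top (166,303) and (369,310) are decoys; the stoneware jar is at (242,194). I choose the clear one in the rack's left bay. I'll check it in a close crop.

```bash
cat > h.py <<'E'
import numpy as np,cv2
from scipy.spatial.transform import Rotation as R
from rig import robot
def cam(n):
    c=robot.camera_info(n); return c
def proj(n,P):
    c=cam(n);P=np.atleast_2d(P);T=np.linalg.inv(c["T"]);q=P@T[:3,:3].T+T[:3,3]
    return np.c_[c["fx"]*q[:,0]/q[:,2]+c["cx"],c["fy"]*q[:,1]/q[:,2]+c["cy"]]
def ray(n,uv):
    c=cam(n);d=np.array([(uv[0]-c["cx"])/c["fx"],(uv[1]-c["cy"])/c["fy"],1]);d=c["T"][:3,:3]@d
    return c["T"][:3,3],d/np.linalg.norm(d)
def atz(n,uv,z):
    o,d=ray(n,uv);return o+d*(z-o[2])/d[2]
def tri(a,b):
    o1,d1=ray("scene",a);o2,d2=ray("top",b)
    A=np.c_[d1,-d2];t=np.linalg.lstsq(A,o2-o1,rcond=None)[0]
    p,q=o1+t[0]*d1,o2+t[1]*d2;return (p+q)/2,np.linalg.norm(p-q)
E
python3 - <<'E'
import cv2,numpy as np
t=cv2.imread("pics/top0.png");s=cv2.imread("pics/scene0.png")
a=cv2.resize(t[150:260,140:300],None,fx=5,fy=5,interpolation=cv2.INTER_CUBIC)
b=cv2.resize(s[130:270,255:395],None,fx=4.2,fy=4.2,interpolation=cv2.INTER_CUBIC)
cv2.imwrite("pics/ct.png",a);cv2.imwrite("pics/cs.png",b)
from h import *
for q in("bowl","tamper","pitcher"):
    for n in("top",):
        m=robot.outline_of(q,n)
        if m:
            r=m[0];ys,xs=np.where(r["mask"]);print(q,r["position"],xs.min(),xs.max(),ys.min(),ys.max())
E
```

```text
bowl [385.5, 215.4] 357 415 185 243
tamper [288.1, 278.3] 275 298 263 286
pitcher [281.3, 129.6] 253 296 107 150
```

View pics/ct.png

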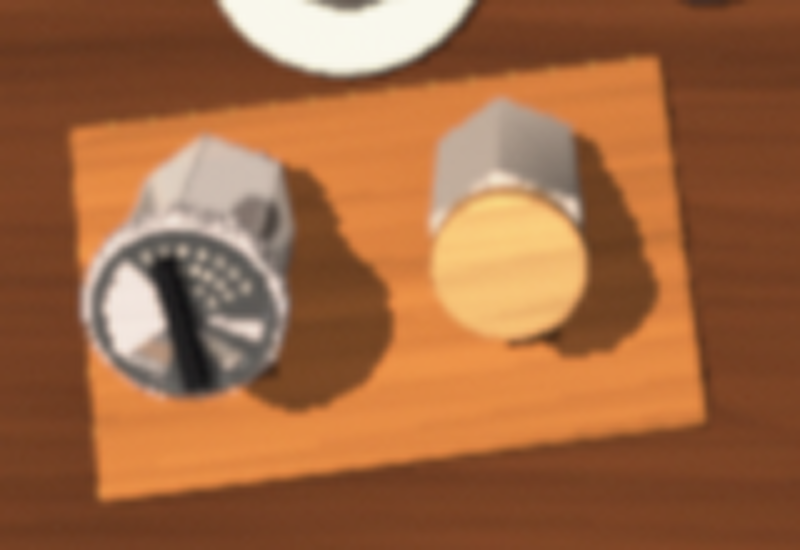

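View pics/cs.png

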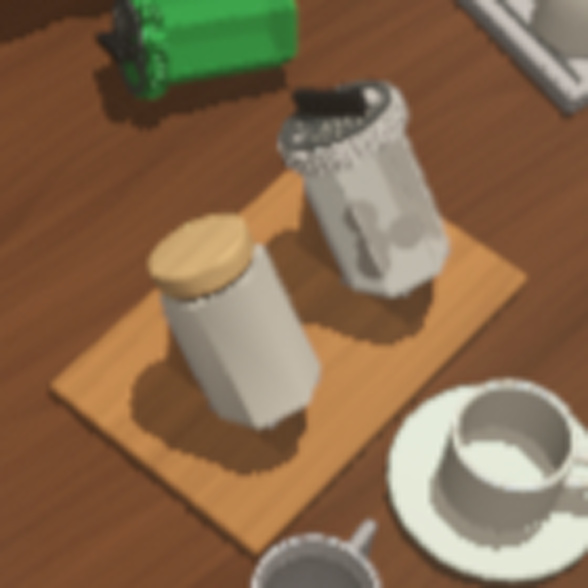

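```bash
cat > fit.py <<'E'
from h import *
from scipy.optimize import minimize,least_squares
def Rb(yaw,lean=np.radians(35)):
    return R.from_euler('z',yaw).as_matrix()@np.array([[np.cos(lean),0,-np.sin(lean)],[0,1,0],[np.sin(lean),0,np.cos(lean)]])
def pts():
    a=np.radians(np.arange(6)*60); hexp=[(37*np.cos(t),37*np.sin(t),z) for t in a for z in(-60,50)]
    b=np.linspace(0,2*np.pi,48,endpoint=False); lid=[(42*np.cos(t),42*np.sin(t),z) for t in b for z in(46,63)]
    bar=[(x,y,83.5) for x in(-4.5,4.5) for y in(-30,30)]
    return np.array(hexp),np.array(lid)
H,L=pts()
def render(n,p,S=4):
    P=p[:3]; M=Rb(p[3]); m=np.zeros((420*S//1,560*S),np.uint8)
    for Q in(H,L):
        uv=(proj(n,Q@M.T+P)+.5)*S
        cv2.fillConvexPoly(m,cv2.convexHull(np.round(uv).astype(np.int32)),1)
    return m
E
python3 - <<'E'
from fit import *
S=4;masks={}
for n in("scene","top"):
    robot.get_image(n)
    rs=robot.outline_of("jar_mid",n)
    for r in rs: print(n,r["position"],r["confidence"],r["mask"].sum())
    tgt=(342,174) if n=="scene" else(180,206)
    rs=[r for r in rs if np.hypot(r["position"][0]-tgt[0],r["position"][1]-tgt[1])<25]
    masks[n]=max(rs,key=lambda r:r["mask"].sum())["mask"]
    np.save(f"m_{n}.npy",masks[n])
E
python3 - <<'E'
import cv2,numpy as np
for n,s in(("scene",(130,270,255,395)),("top",(150,260,140,300))):
    im=cv2.imread(f"pics/{n}0.png");m=np.load(f"m_{n}.npy");im[m,2]=255
    cv2.imwrite(f"pics/m_{n}.png",cv2.resize(im[s[0]:s[1],s[2]:s[3]],None,fx=4,fy=4))
E
```

```text
scene [341.5, 174.8] 0.91 1374
scene [302.9, 139.3] 0.56 990
top [368.9, 308.1] 0.68 2100
top [165.9, 301.7] 0.58 2165
top [178.5, 203.4] 0.56 1632
```

```bash
python3 - <<'E'
from fit import *
S=4;masks={n:cv2.resize(np.load(f"m_{n}.npy").astype(np.uint8),None,fx=S,fy=S,interpolation=cv2.INTER_NEAREST) for n in("scene","top")}
def cost(p):
    p=np.array([p[0],p[1],p[2],p[3]/100]);c=0
    for n in masks:
        r=render(n,p);c+=1-(r&masks[n]).sum()/(r|masks[n]).sum()
    return c
# rack yaw from top corners (z=14)
cr=[(140+x/5,150+y/5) for x,y in((70,128),(658,57),(706,425),(98,502))]
P=np.array([atz("top",c,14) for c in cr]);print(P.round(1))
e=[P[0]-P[1],P[3]-P[2]];f=[P[0]-P[3],P[1]-P[2]]
print("yaw",[np.degrees(np.arctan2(-v[0],v[1])) for v in e],[np.degrees(np.arctan2(v[1],v[0])) for v in f],[np.linalg.norm(v) for v in e+f],P.mean(0))
yaw0=np.mean([np.arctan2(-v[0],v[1]) for v in e]+[np.arctan2(v[1],v[0]) for v in f])
c0=atz("top",(180,206),90);best=None
for z in(80,100):
    r=minimize(cost,[c0[0],c0[1],z,yaw0*100],method="Nelder-Mead",options=dict(initial_simplex=np.array([[c0[0],c0[1],z,yaw0*100]]+[[c0[0]+(i==0)*15,c0[1]+(i==1)*15,z+(i==2)*15,yaw0*100+(i==3)*8] for i in range(4)]),maxiter=400,xatol=.1))
    print(r.x,np.degrees(r.x[3]/100),r.fun)
    if best is None or r.fun<best.fun:best=r
p=np.array([*best.x[:3],best.x[3]/100]);np.save("jar.npy",p)
Pr=P.mean(0);d=R.from_euler('z',-yaw0).apply(p[:3]-Pr);print("jar in rack frame",d, "rack yaw",np.degrees(yaw0))
for n,s in(("scene",(130,270,255,395)),("top",(150,260,140,300))):
    im=cv2.resize(cv2.imread(f"pics/{n}0.png"),None,fx=4,fy=4,interpolation=cv2.INTER_CUBIC)
    cs,_=cv2.findContours(render(n,p),0,1);cv2.drawContours(im,cs,-1,(0,0,255),1)
    M=Rb(p[3])
    o=proj(n,np.array([[-36,0,63],[0,0,63],[0,0,83.5]])@M.T+p[:3])
    for q in o: cv2.circle(im,tuple(np.round((q+.5)*4).astype(int)),3,(0,255,0),-1)
    cv2.imwrite(f"pics/f_{n}.png",im[4*s[0]:4*s[1],4*s[2]:4*s[3]])
for c in((386,214.2),): print("bowl",atz("top",c,52),atz("top",(382,217),4))
E
```

```text
[[622.9 355.8  14. ]
 [661.1  60.1  14. ]
 [473.5  35.5  14. ]
 [434.8 332.1  14. ]]
yaw [np.float64(7.353240385027313), np.float64(7.440501091813115)] [np.float64(7.177713517578597), np.float64(7.499126053994872)] [np.float64(298.1073972106743), np.float64(299.1703462808793), np.float64(189.62922012425852), np.float64(189.17331122007067)] [548.05285362 195.88014395  14.        ]
[539.86161813 264.40461485 107.77893981  16.0309615 ] 9.185064354310185 0.09648167702339028
[539.73767341 264.72784488 106.39820648  13.83336072] 7.925931857177315 0.09945790326839121
jar in rack frame [ 0.66366898 69.00912255 93.77893981] rack yaw 7.367645262103475
bowl [ 519.61170327 -214.56449363   52.        ] [ 520.83090089 -216.69104748    4.        ]
```

View pics/f_top.png

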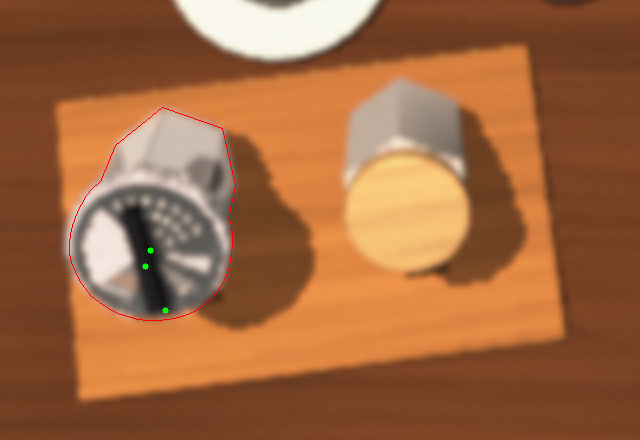

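View pics/f_scene.png

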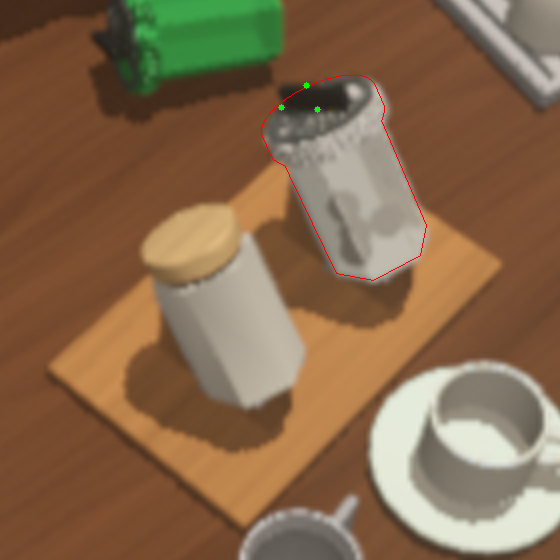

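```bash
python3 - <<'E'
from fit import *
p=np.load("jar.npy")
c={}
for n,s,th in(("scene",(145,165,320,350),45),("top",(195,235,160,200),45)):
    im=cv2.imread(f"pics/{n}0.png").max(2);m=np.zeros_like(im,bool);a=im[s[0]:s[1],s[2]:s[3]]
    nb,l,st,ce=cv2.connectedComponentsWithStats((a<th).astype(np.uint8))
    k=1+np.argmax(st[1:,4]);print(n,st[k],ce[k]+[s[2],s[0]]);c[n]=ce[k]+[s[2],s[0]]
    ys,xs=np.where(l==k);w,v=np.linalg.eigh(np.cov(xs,ys));print("dir",v[:,1],np.sqrt(12*w[1]))
    cv2.imwrite(f"pics/d_{n}.png",cv2.resize(((l==k)*255).astype(np.uint8),None,fx=8,fy=8))
P,g=tri(c["scene"],c["top"]);print("bar",P,g)
yaw=np.radians(7.37);M=Rb(yaw)
# centroid of visible bar approx 76 above mid
print("mid est",P-M[:,2]*77)
# bar direction angle scan via top & scene: project bar for angle
mid=P-M[:,2]*77
for d in range(120,200,10):
    a=np.radians(d-60) ; y=np.array([-np.sin(a),np.cos(a),0]);E=np.array([y*30,-y*30])+[0,0,80]
    out=[]
    for n in("scene","top"):
        q=proj(n,E@M.T+mid);v=q[1]-q[0];out.append((v/np.linalg.norm(v)).round(3))
    print(d,out)
def cost(q):
    pp=np.array([q[0],q[1],q[2],yaw]);s=0
    for n in("scene","top"):
        r=render(n,pp);m=cv2.resize(np.load(f"m_{n}.npy").astype(np.uint8),None,fx=4,fy=4,interpolation=0);s+=1-(r&m).sum()/(r|m).sum()
    return s
r=minimize(cost,mid,method="Nelder-Mead",options=dict(initial_simplex=mid+np.vstack([np.zeros(3),10*np.eye(3)])));print(r.x,r.fun,cost(mid))
E
```

```text
scene [ 6  8 15  4 54] [332.75925926 154.51851852]
dir [-0.99904099 -0.04378465] 13.769113219642888
top [ 11   7  11  26 116] [176.26724138 214.70689655]
dir [0.2740372  0.96171909] 26.162054540601602
bar [497.98150182 259.40767608 162.77569185] 0.8300404424924387
mid est [541.78201348 265.07305015  99.70098443]
120 [array([0.65, 0.76]), array([ 0.357, -0.934])]
130 [array([0.874, 0.487]), array([ 0.165, -0.986])]
140 [array([0.968, 0.25 ]), array([-0.032, -0.999])]
150 [array([0.997, 0.072]), array([-0.223, -0.975])]
160 [array([ 0.998, -0.061]), array([-0.399, -0.917])]
170 [array([ 0.986, -0.165]), array([-0.555, -0.832])]
180 [array([ 0.968, -0.251]), array([-0.687, -0.727])]
190 [array([ 0.946, -0.325]), array([-0.796, -0.606])]
[539.97860101 264.71722412 106.67539851] 0.10540107236362029 0.17004656261088502
```

```bash
python3 - <<'E'
from fit import *
out=[]
for p in([541.8,265,99.7],[540.5,265,103.5]):
    p=np.array(p+[np.radians(7.37)]);row=[]
    for n,s in(("scene",(135,210,315,370)),("top",(165,245,145,205))):
        im=cv2.resize(cv2.imread(f"pics/{n}0.png")[s[0]:s[1],s[2]:s[3]],None,fx=5,fy=5,interpolation=cv2.INTER_CUBIC)
        M=Rb(p[3]);a=np.radians(152-60);x=np.array([np.cos(a),np.sin(a),0]);y=np.array([-x[1],x[0],0])
        bar=np.array([x*i*4.5+y*j*30+[0,0,83.5] for i,j in((1,1),(1,-1),(-1,-1),(-1,1))])
        b=np.linspace(0,2*np.pi,60);ring=lambda r,z:np.c_[r*np.cos(b),r*np.sin(b),0*b+z]
        hx=lambda z:np.array([(37*np.cos(t),37*np.sin(t),z) for t in np.radians(np.arange(6)*60)])
        for Q,c in((bar,(0,255,0)),(ring(42,63),(0,0,255)),(ring(42,46),(0,0,255)),(hx(-60),(255,0,255)),(hx(46),(255,0,255))):
            uv=(proj(n,Q@M.T+p[:3])-[s[2],s[0]]+.5)*5
            cv2.polylines(im,[np.round(uv).astype(np.int32)],True,c,1)
        row.append(cv2.copyMakeBorder(im,0,400-im.shape[0],0,300-im.shape[1],0))
    out.append(np.hstack(row))
cv2.imwrite("pics/cmp1.png",out[0]);cv2.imwrite("pics/cmp2.png",out[1])
E
```

```text
(no output)
```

View pics/cmp1.png

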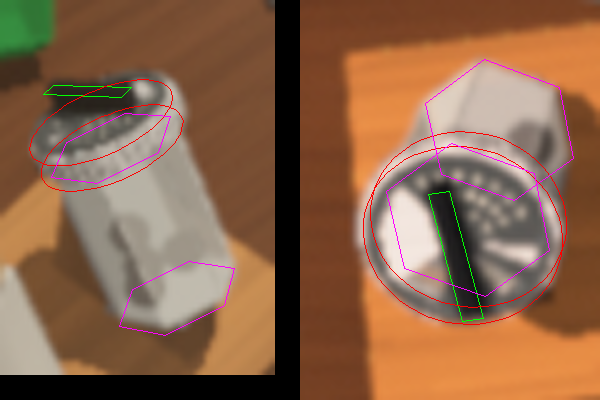

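View pics/cmp2.png

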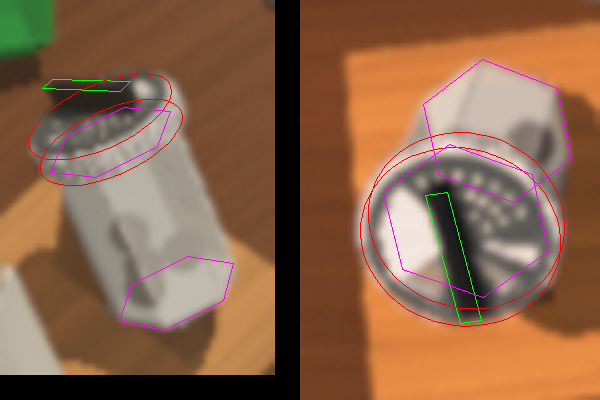

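```bash
cat > plan.py <<'E'
from fit import *
import json,os
MID=np.array([541.8,266.0,101.0]);YAW=np.radians(7.37);M0=Rb(YAW)
def load():
    d=json.load(open("cmd.json"));return np.array(d["p"]),R.from_quat(d["q"])
def save(p,r): json.dump(dict(p=list(p),q=list(r.as_quat())),open("cmd.json","w"))
def applied(shift,rv):
    p,r=load();p2=p+r.apply(shift);r2=r*R.from_rotvec(rv,degrees=True);save(p2,r2)
    s=robot.sense();e=(r2.inv()*R.from_euler('xyz',s["ee_rot"],degrees=True)).as_rotvec(degrees=True)
    print("clock",s["clock"],"cmd",p2.round(1),"meas",s["tcp_pos"].round(1),"roterr",e.round(2),"q",s["qpos"].round(1),"F",s["force"].round(1),"w",round(s["width"],1))
    with open("log.jsonl","a") as f:f.write(json.dumps([list(s["qpos"]),list(s["tcp_pos"]),list(s["ee_rot"])])+"\n")
def delta(pt,rt):
    p,r=load();print("shift",r.inv().apply(pt-p).round(1),"turn",(r.inv()*rt).as_rotvec(degrees=True).round(2), "absturn",round(np.degrees((r.inv()*rt).magnitude()),1),"dist",round(np.linalg.norm(pt-p)))
def split(pt,rt,n):
    from scipy.spatial.transform import Slerp
    p,r=load();sl=Slerp([0,1],R.concatenate([r,rt]));pp,rr=p,r
    for k in range(1,n+1):
        q=p+(pt-p)*k/n;rk=sl(k/n)
        print(k,"shift",rr.inv().apply(q-pp).round(1),"turn",(rr.inv()*rk).as_rotvec(degrees=True).round(2));pp,rr=q,rk
def frame(z,y): 
    z=z/np.linalg.norm(z);y=y-z*(y@z);y/=np.linalg.norm(y);return R.from_matrix(np.c_[np.cross(y,z),y,z])
def dialpose(h,a_deg,sgn=-1):  # h above bottom, bar x angle
    a=np.radians(a_deg);bx=M0@np.array([np.cos(a),np.sin(a),0])
    return MID+M0[:,2]*(h-60),frame(-M0[:,2],sgn*bx)
E
python3 - <<'E'
from plan import *
save(np.array([149.213,529.358,201.39]),R.from_euler('xyz',[180,0,164.256],degrees=True))
applied([0,0,0],[0,0,0])
pt,rt=dialpose(200,94);print(pt,rt.as_euler('xyz',degrees=True));delta(pt,rt);split(pt,rt,3)
pt,rt=dialpose(200,94,1);delta(pt,rt);split(pt,rt,2)
E
```

```text
clock 0.95 cmd [149.2 529.4 201.4] meas [149.2 529.4 201.4] roterr [ 0. -0.  0.] q [69.4 20.1 94.6 -0.  65.3 -4.8] F [ 0.2 -0.5 -0.2] w 85.4
[462.16270607 255.69931987 215.6812862 ] [177.2036668  -34.90233053  12.24921812]
shift [-375.5 -178.5  -14.3] turn [-46.9    7.9  146.64] absturn 154.2 dist 416
1 shift [-125.2  -59.5   -4.8] turn [-15.63   2.63  48.88]
2 shift [-125.6   57.6  -11.2] turn [-15.63   2.63  48.88]
3 shift [-38.6 132.6  12.6] turn [-15.63   2.63  48.88]
shift [-375.5 -178.5  -14.3] turn [ -5.86 -34.83 -26.26] absturn 44.0 dist 416
1 shift [-187.7  -89.2   -7.1] turn [ -2.93 -17.42 -13.13]
2 shift [-157.2 -130.1   40.2] turn [ -2.93 -17.42 -13.13]
```

```bash
cat > kin.py <<'E'
from plan import *
def wrist(rt,j1,s):
    A=R.from_euler('z',j1,degrees=True)*R.from_euler('y',s,degrees=True)
    return (A.inv()*rt).as_euler('ZYZ',degrees=True)-[0,0,90]
E
python3 - <<'E'
from kin import *
for sg in(-1,1):
  for a in(94,182):
    pt,rt=dialpose(140,a,sg)
    for j1 in (25,29):
      for s in(90,115): print(sg,a,j1,s,wrist(rt,j1,s).round(0))
E
```

```text
-1 94 25 90 [ -12.   57. -253.]
-1 94 25 115 [ -19.   33. -243.]
-1 94 29 90 [ -14.   58. -248.]
-1 94 29 115 [ -22.   34. -237.]
-1 182 25 90 [-12.  57.  19.]
-1 182 25 115 [-19.  33.  29.]
-1 182 29 90 [-14.  58.  24.]
-1 182 29 115 [-22.  34.  35.]
1 94 25 90 [-12.  57. -73.]
1 94 25 115 [-19.  33. -63.]
1 94 29 90 [-14.  58. -68.]
1 94 29 115 [-22.  34. -57.]
1 182 25 90 [ -12.   57. -161.]
1 182 25 115 [ -19.   33. -151.]
1 182 29 90 [ -14.   58. -156.]
1 182 29 115 [ -22.   34. -145.]
```

>>> step_arm:
  motion:
    - [[-15.7,-7.4,-0.6],[-1.95,0.33,6.11],45]
    - [[-31.3,-14.9,-1.2],[-3.91,0.66,12.22],45]
    - [[-47,-22.3,-1.8],[-5.86,0.99,18.33],45]
    - [[-62.6,-29.8,-2.4],[-7.82,1.32,24.44],45]
    - [[-78.3,-37.2,-3],[-9.77,1.64,30.55],45]
    - [[-93.9,-44.6,-3.6],[-11.72,1.97,36.66],45]
    - [[-109.6,-52.1,-4.2],[-13.68,2.3,42.77],45]
    - [[-125.2,-59.5,-4.8],[-15.63,2.63,48.88],45]
  grip_force: 20

```text
clock: 1.62
tcp_pos: [254.2, 437.4, 206.4]
ee_rot: [167.1, -8.7, 115.7]
force: [0.4, 1.3, -0.6]
width: 44.7
```

```bash
python3 - <<'E'
from plan import *
applied([-125.2,-59.5,-4.8],[-15.63,2.63,48.88])
E
```

```text
clock 1.6167 cmd [253.6 438.1 206.2] meas [254.2 437.4 206.4] roterr [-0.11  0.03  0.31] q [ 53.7   7.5 112.    2.   45.1  27.7] F [ 0.4  1.3 -0.6] w 44.7
```

>>> step_arm:
  motion:
    - [[-15.7,7.2,-1.4],[-1.95,0.33,6.11],45]
    - [[-31.4,14.4,-2.8],[-3.91,0.66,12.22],45]
    - [[-47.1,21.6,-4.2],[-5.86,0.99,18.33],45]
    - [[-62.8,28.8,-5.6],[-7.82,1.32,24.44],45]
    - [[-78.5,36,-7],[-9.77,1.64,30.55],45]
    - [[-94.2,43.2,-8.4],[-11.72,1.97,36.66],45]
    - [[-109.9,50.4,-9.8],[-13.68,2.3,42.77],45]
    - [[-125.6,57.6,-11.2],[-15.63,2.63,48.88],45]

```text
clock: 2.28
tcp_pos: [358.4, 346.2, 211.2]
ee_rot: [165.0, -23.9, 67.2]
force: [0.1, 0.3, 0.5]
width: 45.2
```

```bash
python3 - <<'E'
from plan import *
applied([-125.6,57.6,-11.2],[-15.63,2.63,48.88])
E
```

```text
clock 2.2833 cmd [357.9 346.9 210.9] meas [358.4 346.2 211.2] roterr [-0.1   0.04  0.31] q [ 40.6   1.9 121.3  -6.6  29.1  71.6] F [0.1 0.3 0.5] w 45.2
```

>>> step_arm:
  motion:
    - [[-4.8,16.6,1.6],[-1.95,0.33,6.11],45]
    - [[-9.7,33.2,3.2],[-3.91,0.66,12.22],45]
    - [[-14.5,49.7,4.7],[-5.86,0.99,18.33],45]
    - [[-19.3,66.3,6.3],[-7.82,1.32,24.44],45]
    - [[-24.1,82.9,7.9],[-9.77,1.64,30.55],45]
    - [[-29,99.5,9.5],[-11.72,1.97,36.66],45]
    - [[-33.8,116,11],[-13.68,2.3,42.77],45]
    - [[-38.6,132.6,12.6],[-15.63,2.63,48.88],45]

```text
clock: 2.95
tcp_pos: [462.7, 255.0, 215.8]
ee_rot: [177.3, -35.0, 11.9]
force: [0.7, 0.4, -0.1]
width: 44.9
```

```bash
python3 - <<'E'
from plan import *
applied([-38.6,132.6,12.6],[-15.63,2.63,48.88])
pt,rt=dialpose(131.5,94);delta(pt,rt)
import numpy as np
im=robot.get_image("top");cv2.imwrite("pics/t1.png",cv2.resize(im[130:330,90:290],None,fx=3,fy=3))
im=robot.get_image("scene");cv2.imwrite("pics/s1.png",cv2.resize(im[60:260,230:430],None,fx=3,fy=3))
E
```

```text
clock 2.95 cmd [462.2 255.7 215.7] meas [462.7 255.  215.8] roterr [-0.09  0.04  0.31] q [ 31.3   4.8 120.7 -32.9  25.6 136.5] F [ 0.7  0.4 -0.1] w 44.9
shift [-0.  -0.  68.5] turn [0.   0.01 0.01] absturn 0.0 dist 68
```

View pics/t1.png

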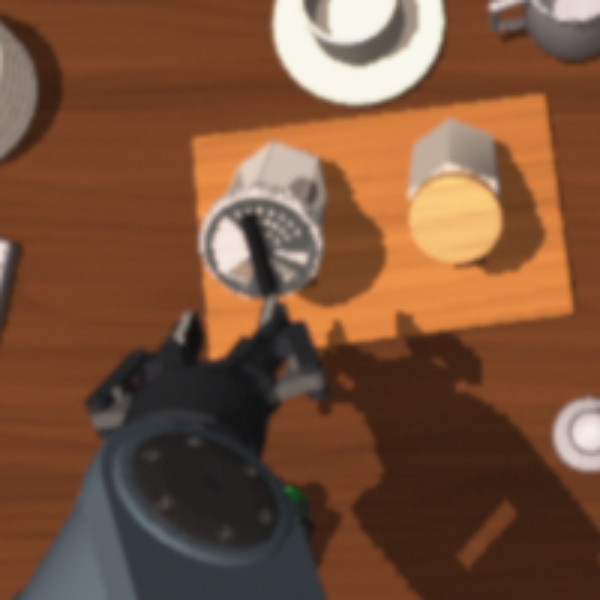

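View pics/s1.png

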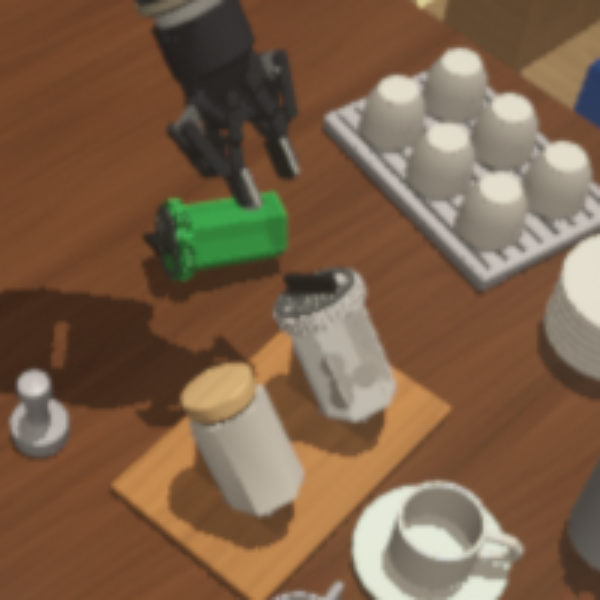

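```bash
python3 - <<'E'
from plan import *
s=robot.sense();p=s["tcp_pos"];r=R.from_euler('xyz',s["ee_rot"],degrees=True)
print(p,s["clock"])
for back in(0,8):
  for n,o in(("top",(90,130)),("scene",(230,60))):
    print(n,back,((proj(n,[p+r.apply([0,y,-back]) for y in(-22.5,0,22.5)])-o)*3).round(0).tolist())
cv2.imwrite("pics/t2.png",cv2.resize(robot.get_image("top")[205:265,130:220],None,fx=8,fy=8))
E
```

```text
[463.05641604 255.12768851 215.75423099] 3.05
top 0 [[210.0, 299.0], [243.0, 292.0], [277.0, 286.0]]
scene 0 [[298.0, 211.0], [283.0, 224.0], [268.0, 238.0]]
top 8 [[208.0, 304.0], [241.0, 298.0], [275.0, 292.0]]
scene 8 [[295.0, 203.0], [280.0, 216.0], [264.0, 230.0]]
```

View pics/t2.png

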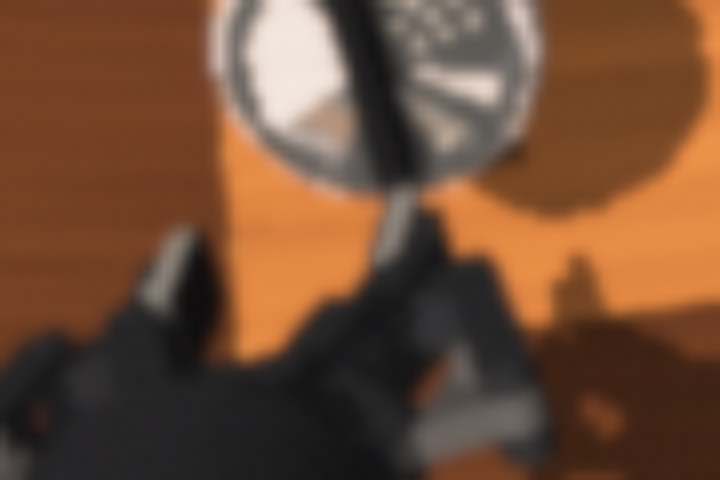

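```bash
python3 - <<'E'
from plan import *
print(robot.grip_depth)
s=robot.sense();p=s["tcp_pos"];r=R.from_euler('xyz',s["ee_rot"],degrees=True)
for a,b in(((326.7,117.3),(154.5,233.5)),((313.3,127.7),(180,228.75))):
    q,g=tri(a,b);print(q,g,r.inv().apply(q-p))
cv2.imwrite("pics/s2.png",cv2.resize(robot.get_image("scene")[80:170,280:400],None,fx=6,fy=6))
E
```

```text
18.700000000000003
[445.8039634  275.72627992 253.9185325 ] 0.9974427539924123 [ 12.21941312 -21.24076052 -39.29807143]
[453.36881087 225.13974312 255.77871564] 6.476719842301816 [ 10.44470715  29.90255707 -40.24484964]
```

View pics/s2.png

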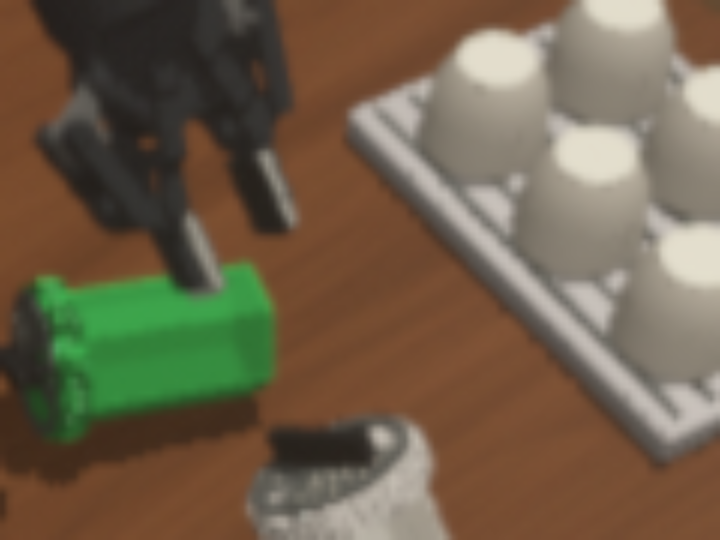

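```bash
python3 - <<'E'
from plan import *
P=np.array([149.2,529.4,201.4]);print(proj("scene",P),proj("top",P))
print(proj("scene",[[0,0,0]]),proj("top",[[0,0,0]]))
r=R.from_euler('xyz',[180,0,164.256],degrees=True)
print(proj("scene",[P+r.apply([0,y,-z]) for z in (0,13) for y in(-42,42)]))
im=cv2.imread("pics/scene0.png")[0:60,290:360];cv2.imwrite("pics/g0.png",cv2.resize(im,None,fx=8,fy=8))
E
```

```text
[[321.11500913  43.36288939]] [[ 19.83577609 392.82879263]]
[[171.80112594 136.98858262]] [[296.17219054 440.45547321]]
[[309.49906713  46.66997593]
 [332.58191427  40.098234  ]
 [309.69249445  43.12728524]
 [332.96141582  36.54768058]]
```

View pics/g0.png

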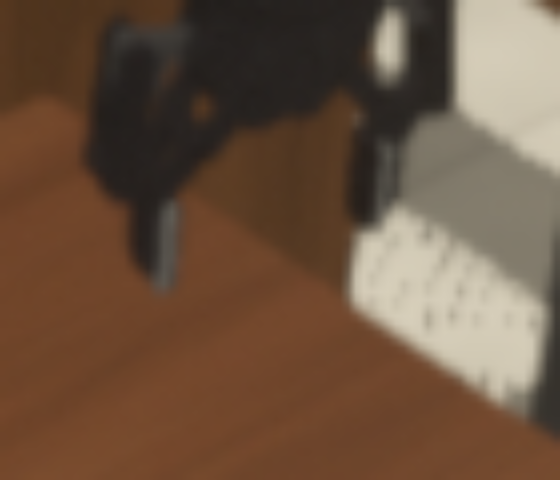

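```bash
python3 - <<'E'
from plan import *
print("syrup cap",tri((231.5,331),(418,97)))
print("pitcher rim?",tri((329.5,267),(281,119)))
import cv2
a=cv2.imread("pics/top0.png")[80:150,370:440];b=cv2.imread("pics/scene0.png")[315:385,205:275]
cv2.imwrite("pics/syr.png",cv2.resize(np.hstack([a,b]),None,fx=5,fy=5,interpolation=cv2.INTER_CUBIC))
E
```

```text
syrup cap (array([ 737.01469463, -245.18083534,  224.85939886]), np.float64(2.311080108809575))
pitcher rim? (array([729.6595319 ,  37.4055069 , 122.61625499]), np.float64(0.37898695840166235))
```

View pics/syr.png

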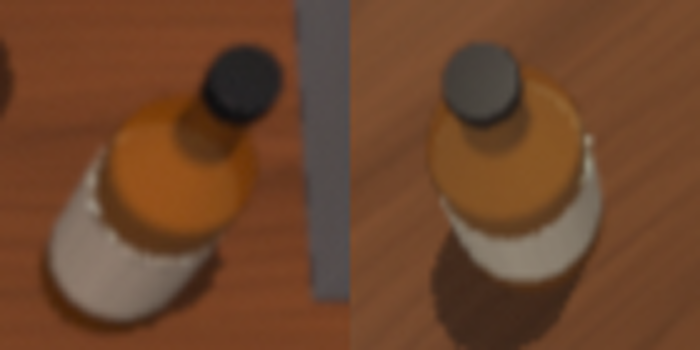

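>>> step_arm:
  motion:
    - [[0,0,0],[0,0,0],0]
    - [[0,0,0],[0,0,0],0]
    - [[0,0,0],[0,0,0],0]
    - [[0,0,0],[0,0,0],0]
    - [[0,0,0],[0,0,0],0]
    - [[0,0,0],[0,0,0],0]
    - [[0,0,0],[0,0,0],0]
    - [[0,0,0],[0,0,0],0]

```text
clock: 3.82
tcp_pos: [462.2, 255.7, 215.7]
ee_rot: [177.2, -34.9, 12.3]
force: [-0.4, -0.6, -0.7]
width: 0.0
```

```bash
python3 - <<'E'
from plan import *
a=robot.get_image("top");b=robot.get_image("scene")
s=robot.sense();p=s["tcp_pos"];r=R.from_euler('xyz',s["ee_rot"],degrees=True);print(p,s["width"],s["clock"])
for n in("top","scene"): print(n,[proj(n,[p+r.apply([0,0,-k])])[0].round(1).tolist() for k in(0,20,40)])
A=cv2.resize(a[190:260,130:210],None,fx=5,fy=5,interpolation=cv2.INTER_CUBIC);B=cv2.resize(b[90:160,280:360],None,fx=5,fy=5,interpolation=cv2.INTER_CUBIC)
cv2.imwrite("pics/cl.png",np.hstack([A,B]))
E
```

```text
[462.22017703 255.73464185 215.69777139] -0.1335308151095206 3.9167
top [[170.8, 227.9], [169.2, 232.5], [167.5, 237.3]]
scene [[324.4, 134.4], [321.5, 128.0], [318.7, 121.4]]
```

View pics/cl.png

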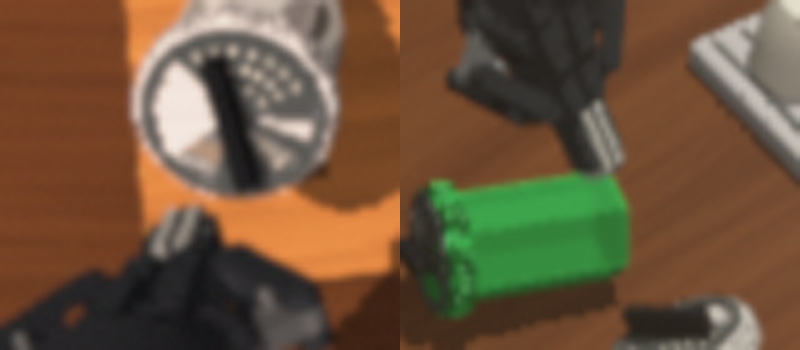

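>>> step_arm:
  motion:
    - [[0,0,10],[0,0,0],40]
    - [[0,0,20],[0,0,0],40]
    - [[0,0,30],[0,0,0],40]
    - [[0,0,38],[0,0,0],40]
    - [[0,0,42],[0,0,0],40]
    - [[0,0,46],[0,0,0],40]
    - [[0,0,48],[0,0,0],40]
    - [[0,0,48.5],[0,0,0],40]

```text
clock: 4.58
tcp_pos: [489.9, 259.2, 175.6]
ee_rot: [177.2, -34.9, 12.3]
force: [-1.0, -0.2, -0.5]
width: 40.0
```

```bash
python3 - <<'E'
from plan import *
applied([0,0,48.5],[0,0,0])
a=robot.get_image("top");b=robot.get_image("scene")
s=robot.sense();p=s["tcp_pos"];r=R.from_euler('xyz',s["ee_rot"],degrees=True);print(p,s["width"],s["clock"])
for n in("top","scene"): print(n,[proj(n,[p+r.apply([0,0,-k])])[0].round(1).tolist() for k in(0,20,40)])
A=cv2.resize(a[190:260,130:210],None,fx=5,fy=5,interpolation=cv2.INTER_CUBIC);B=cv2.resize(b[110:180,290:370],None,fx=5,fy=5,interpolation=cv2.INTER_CUBIC)
cv2.imwrite("pics/ap.png",np.hstack([A,B]))
E
```

```text
clock 4.5833 cmd [489.8 259.3 176. ] meas [489.9 259.2 175.6] roterr [-0.01 -0.02  0.  ] q [ 29.7  11.3 120.  -39.3  20.1 142.2] F [-1.  -0.2 -0.5] w 40.0
[489.82492255 259.29971765 176.08123169] 40.29194907536839 4.6833
top [[174.5, 217.4], [173.0, 221.6], [171.5, 225.9]]
scene [[331.0, 149.6], [328.3, 143.4], [325.5, 137.1]]
```

View pics/ap.png

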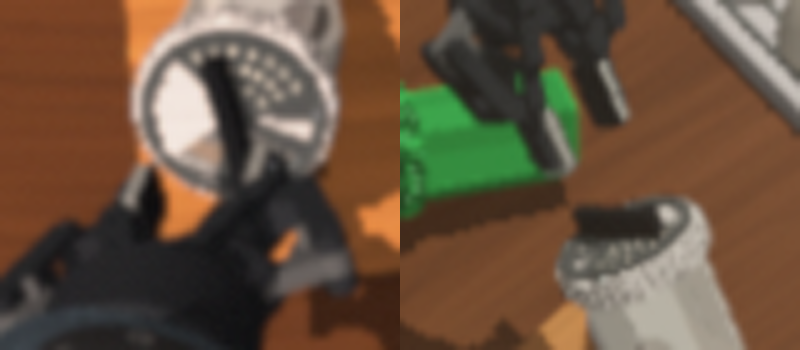

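>>> step_arm:
  motion:
    - [[0,0,5],[0,0,0],40]
    - [[0,0,10],[0,0,0],40]
    - [[0,0,14],[0,0,0],40]
    - [[0,0,17],[0,0,0],40]
    - [[0,0,19],[0,0,0],40]
    - [[0,0,20],[0,0,0],40]
    - [[0,0,20],[0,0,0],40]
    - [[0,0,20],[0,0,0],40]

```text
clock: 5.35
tcp_pos: [501.2, 260.7, 159.6]
ee_rot: [177.2, -34.9, 12.3]
force: [-0.1, 0.7, -0.0]
width: 40.3
```

```bash
cat > look.py <<'E'
from plan import *
import sys
def look(name,tc=(190,260,130,210),sc=(110,180,290,370),f=5):
    a=robot.get_image("top");b=robot.get_image("scene")
    s=robot.sense();p=s["tcp_pos"];r=R.from_euler('xyz',s["ee_rot"],degrees=True);print("look",p.round(1),s["width"],s["clock"])
    out=[]
    for n,im,c in(("top",a,tc),("scene",b,sc)):
        I=cv2.resize(im[c[0]:c[1],c[2]:c[3]],None,fx=f,fy=f,interpolation=cv2.INTER_CUBIC)
        uv=(proj(n,[p+r.apply([0,0,-k]) for k in(0,20,40)])-[c[2],c[0]]+.5)*f
        for q,col in zip(uv,((0,0,255),(0,255,255),(0,255,0))): cv2.circle(I,tuple(q.astype(int)),2,col,-1)
        out.append(I)
    h=max(o.shape[0] for o in out)
    cv2.imwrite(name,np.hstack([cv2.copyMakeBorder(o,0,h-o.shape[0],0,4,0) for o in out]))
E
python3 - <<'E'
from look import *
applied([0,0,20],[0,0,0]);look("pics/ap2.png")
E
```

```text
clock 5.35 cmd [501.2 260.7 159.6] meas [501.2 260.7 159.6] roterr [-0. -0.  0.] q [ 29.1  14.  119.4 -42.9  18.2 145.5] F [-0.1  0.7 -0. ] w 40.3
look [501.2 260.8 159.7] 40.30945039452323 5.45
```

View pics/ap2.png

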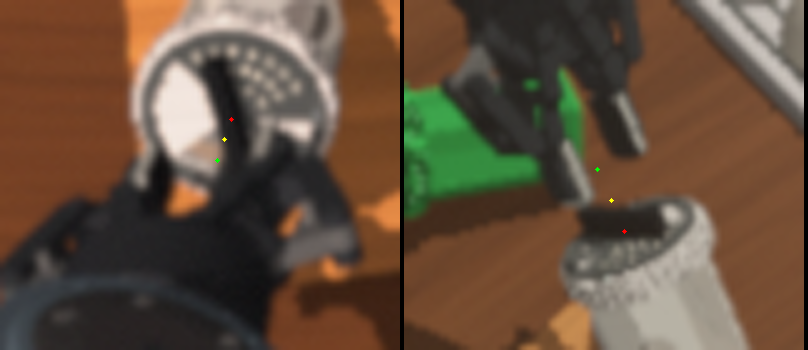

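```bash
python3 - <<'E'
from plan import *
r=R.from_euler('xyz',[177.2,-34.9,12.3],degrees=True)
for p,a,b in(((462.2,255.7,215.7),(320.5,124.4),(168,232.4)),((501.2,260.7,159.6),(331.6,145),(174.4,220.4)),((489.8,259.3,176),(329,139),(170.6,224)),((462.8,255.2,215.7),(321.6,122.8),(167.2,231.1))):
    q,g=tri(a,b);print(q.round(1),g.round(1),r.inv().apply(q-p).round(1))
# row fit of kinematics with log
E
cat log.jsonl | wc -l
```

```text
[448.9 252.2 245.6] 1.8 [  5.8   2.1 -32.3]
[483.9 260.1 187.3] 8.4 [  1.9  -1.5 -32.6]
[473.  261.8 201.8] 3.9 [  1.8  -4.6 -30.5]
[450.8 252.8 252.3] 0.3 [ 10.9   1.6 -36.9]
6
```

>>> step_arm:
  motion:
    - [[0,0,0],[0,0,0],20]
    - [[0,0,0],[0,0,0],10]
    - [[0,0,0],[0,0,0],5]
    - [[0,0,0],[0,0,0],0]
    - [[0,0,0],[0,0,0],0]
    - [[0,0,0],[0,0,0],0]
    - [[0,0,0],[0,0,0],0]
    - [[0,0,0],[0,0,0],0]
  grip_force: 20

```text
clock: 6.12
tcp_pos: [501.2, 260.7, 159.6]
ee_rot: [177.2, -34.9, 12.3]
force: [0.2, 0.5, 1.0]
width: -0.2
```

```bash
python3 - <<'E'
from look import *
applied([0,0,0],[0,0,0]);look("pics/ap3.png")
E
```

```text
clock 6.1167 cmd [501.2 260.7 159.6] meas [501.2 260.7 159.6] roterr [-0. -0. -0.] q [ 29.1  14.  119.4 -42.9  18.2 145.5] F [0.2 0.5 1. ] w -0.2
look [501.1 260.7 159.6] 0.13579210168350528 6.2167
```

View pics/ap3.png

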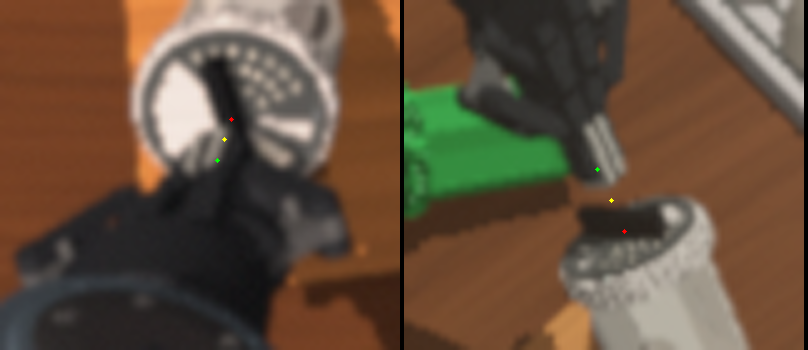

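```bash
python3 - <<'E'
from plan import *
r=R.from_euler('xyz',[177.2,-34.9,12.3],degrees=True);p=np.array((501.2,260.7,159.6))
for a,b in(((331.2,146.2),(171.5,217)),((331.6,146.6),(172.5,218)),):
    q,g=tri(a,b);print(q.round(1),g.round(1),r.inv().apply(q-p).round(1))
# candidate predicted quads of finger end: x +-11, y +-8
for z in(-25,-30,-35):
    for n,c in(("top",(130,190)),("scene",(290,110))):
        print(z,n,((proj(n,[p+r.apply([x,y,z]) for x in(-11,11) for y in(-8,8)])-c+.5)*5).round(0).tolist())
a=robot.get_image("top")[200:240,155:200];b=robot.get_image("scene")[120:160,310:355]
cv2.imwrite("pics/tip.png",cv2.resize(np.hstack([a,b]),None,fx=8,fy=8,interpolation=cv2.INTER_CUBIC))
E
```

```text
[488.1 261.6 187.5] 2.2 [  5.7  -2.2 -30.3]
[487.5 261.8 184.3] 1.3 [  3.4  -2.6 -28. ]
-25 top [[212.0, 171.0], [249.0, 164.0], [197.0, 125.0], [235.0, 117.0]]
-25 scene [[198.0, 185.0], [181.0, 201.0], [227.0, 185.0], [210.0, 201.0]]
-30 top [[210.0, 177.0], [248.0, 170.0], [195.0, 130.0], [233.0, 123.0]]
-30 scene [[195.0, 177.0], [177.0, 194.0], [224.0, 177.0], [207.0, 194.0]]
-35 top [[208.0, 182.0], [246.0, 175.0], [193.0, 135.0], [231.0, 128.0]]
-35 scene [[191.0, 170.0], [174.0, 186.0], [221.0, 169.0], [203.0, 186.0]]
```

View pics/tip.png

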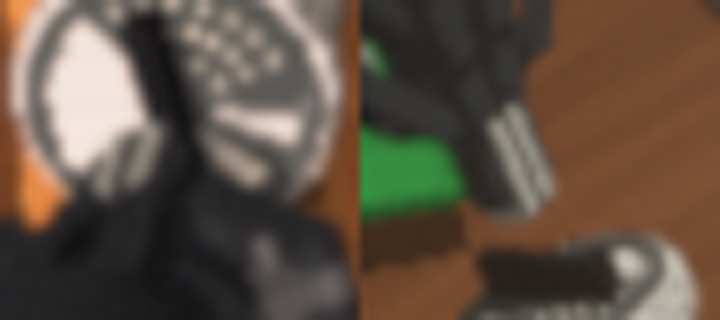

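```bash
cat > kin.py <<'E'
from plan import *
def fk(q,k):
    j=np.radians(q);z0,r0,a,b,c,L=k
    s=j[1]+j[2]
    rad=r0+a*np.sin(j[1])+b*np.sin(s)+c*np.cos(s);z=z0+a*np.cos(j[1])+b*np.cos(s)-c*np.sin(s)
    rot=R.from_euler('ZYZYZ',[j[0],s,SG*j[3],j[4],np.pi/2+j[5]])
    return np.array([rad*np.cos(j[0]),rad*np.sin(j[0]),z])+rot.apply([0,0,L]),rot
SG=1
def fitk():
    global SG
    D=[json.loads(l) for l in open("log.jsonl")]
    best=None
    for SG_ in(1,-1):
        SG=SG_
        e=max(np.degrees((fk(d[0],[0]*6)[1].inv()*R.from_euler('xyz',d[2],degrees=True)).magnitude()) for d in D)
        r=least_squares(lambda k:np.concatenate([fk(d[0],k)[0]-d[1] for d in D]+[0.001*(k-[200,0,400,400,0,250])]),[200,0,400,400,0,250])
        print(SG,"roterr",e,"k",r.x.round(1),"rms",np.sqrt(np.mean(r.fun**2)))
        if best is None or e<best[0]: best=(e,SG_,r.x)
    SG=best[1];json.dump(dict(SG=SG,k=list(best[2])),open("kin.json","w"))
LO=np.array([-157.81,-45,.68,-89.99,4.06,-164.3]);HI=np.array([157.81,120.19,151.7,269.99,180,164.3])
def ik(p,rot,q0):
    global SG
    d=json.load(open("kin.json"));SG=d["SG"];k=d["k"]
    def f(q):
        pp,rr=fk(q,k);return np.concatenate([(pp-p),200*(rr.inv()*rot).as_rotvec()])
    r=least_squares(f,np.clip(q0,LO+.1,HI-.1),bounds=(LO,HI));return r.x,np.abs(r.fun).max()
E
python3 - <<'E'
from kin import *
fitk()
d=json.loads(open("log.jsonl").readlines()[-1]);q=np.array(d[0])
for h in(131.5,115,100):
    pt,rt=dialpose(h,94);q,e=ik(pt,rt,q);print(h,q.round(1),round(e,2))
for a in(94,115,140,160,184):
    pt,rt=dialpose(100,a);q,e=ik(pt,rt,q);print(a,q.round(1),round(e,2))
E
```

```text
Traceback (most recent call last):
  File "kin.py", line 15, in fitk
    e=max(np.degrees((fk(d[0],[0]*6)[1].inv()*R.from_euler('xyz',d[2],degrees=True)).magnitude()) for d in D)
  File "kin.py", line 15, in <genexpr>
    e=max(np.degrees((fk(d[0],[0]*6)[1].inv()*R.from_euler('xyz',d[2],degrees=True)).magnitude()) for d in D)
                      ~~^^^^^^^^^^^^
  File "kin.py", line 6, in fk
    rot=R.from_euler('ZYZYZ',[j[0],s,SG*j[3],j[4],np.pi/2+j[5]])
  File "scipy/spatial/transform/_rotation.pyx", line 1413, in scipy.spatial.transform._rotation.Rotation.from_euler
ValueError: Expected axis specification to be a non-empty string of upto 3 characters, got ZYZYZ
```

```bash
sed -i "s/rot=R.from_euler('ZYZYZ',\[j\[0\],s,SG\*j\[3\],j\[4\],np.pi\/2+j\[5\]\])/rot=R.from_euler('ZYZ',[j[0],s,SG*j[3]])*R.from_euler('YZ',[j[4],np.pi\/2+j[5]])/" kin.py
python3 - <<'E'
from kin import *
fitk()
d=json.loads(open("log.jsonl").readlines()[-1]);q=np.array(d[0])
for h in(131.5,115,100):
    pt,rt=dialpose(h,94);q,e=ik(pt,rt,q);print(h,q.round(1),round(e,2))
for a in(94,115,140,160,184):
    pt,rt=dialpose(100,a);q,e=ik(pt,rt,q);print(a,q.round(1),round(e,2))
E
```

```text
1 roterr 3.876788392108272e-14 k [ -35.5  230.3  308.8  172.6 -128.5   91. ] rms 15.537295770262258
-1 roterr 85.75913755910273 k [-254.4  401.7  175.9  -24.7 -254.4  -60.7] rms 16.631657661597345
131.5 [ 29.5  13.7 121.2 -46.2  17.4 149.3] 0.0
115 [ 29.1  15.7 122.  -53.5  15.3 156.6] 0.0
100 [ 28.7  17.6 122.6 -61.2  13.8 164.3] 0.14
94 [ 28.7  17.6 122.6 -61.2  13.8 164.3] 0.14
115 [ 28.7  17.6 122.6 -61.5  13.8 143.6] 0.0
140 [ 28.7  17.6 122.6 -61.5  13.8 118.6] 0.0
160 [ 28.7  17.6 122.6 -61.5  13.8  98.6] 0.0
184 [ 28.7  17.6 122.6 -61.5  13.8  74.6] 0.0
```

```bash
cat > kin2.py <<'E'
from plan import *
def rows(q):
    j=np.radians(q);s=j[1]+j[2]
    R1=R.from_euler('z',j[0]);R2=R1*R.from_euler('y',j[1]);R3=R1*R.from_euler('y',s);R4=R3*R.from_euler('z',j[3]);R5=R4*R.from_euler('y',j[4]);R6=R5*R.from_euler('z',np.pi/2+j[5])
    m=lambda r:r.as_matrix()
    return np.c_[[0,0,1],m(R1)[:,0],m(R2)[:,0],m(R2)[:,2],m(R3)[:,0],m(R3)[:,2],m(R5)[:,0],m(R5)[:,2]],R6
PR=np.array([200,0,0,400,0,400,0,250.])
if __name__=="__main__":
    D=[json.loads(l) for l in open("log.jsonl")]
    A=np.vstack([rows(d[0])[0] for d in D]);b=np.concatenate([d[1] for d in D])
    w=1e-3;x=np.linalg.lstsq(np.vstack([A,w*np.eye(8)]),np.concatenate([b,w*PR]),rcond=None)[0]
    print(x.round(1),np.abs(A@x-b).max(),np.linalg.svd(A)[1]);np.save("kin.npy",x)
E
python3 kin2.py; cat log.jsonl | python3 -c "
import sys,json
for l in sys.stdin:
  d=json.loads(l);print([round(x,2) for x in d[0]+d[1]+d[2]])"
```

```text
[106.   35.4 -53.5 428.6 -70.7 359.3 -58.7 239.5] 43.14992014630175 [5.26231712 5.13181674 1.25092036 0.52364336 0.27709536 0.17268362
 0.15929626 0.03865928]
[69.41, 20.09, 94.64, -0.0, 65.27, -4.85, 149.21, 529.35, 201.4, -180.0, 0.0, 164.26]
[53.73, 7.54, 112.01, 2.01, 45.06, 27.74, 254.23, 437.43, 206.38, 167.12, -8.65, 115.74]
[40.56, 1.93, 121.34, -6.63, 29.08, 71.59, 358.44, 346.22, 211.16, 165.01, -23.9, 67.16]
[31.32, 4.75, 120.7, -32.87, 25.6, 136.52, 462.73, 255.05, 215.85, 177.32, -34.95, 11.89]
[29.73, 11.3, 119.96, -39.33, 20.14, 142.19, 489.91, 259.2, 175.61, 177.19, -34.87, 12.25]
[29.13, 13.98, 119.44, -42.87, 18.21, 145.51, 501.17, 260.74, 159.58, 177.2, -34.89, 12.25]
[29.13, 13.98, 119.44, -42.88, 18.21, 145.51, 501.17, 260.74, 159.57, 177.2, -34.89, 12.26]
```

```bash
python3 - <<'E'
from kin2 import *
import itertools
D=[json.loads(l) for l in open("log.jsonl")][:6]
def cols(q):
    j=np.radians(q);s=j[1]+j[2]
    R1=R.from_euler('z',j[0]);R2=R1*R.from_euler('y',j[1]);R3=R1*R.from_euler('y',s);R4=R3*R.from_euler('z',j[3]);R5=R4*R.from_euler('y',j[4]);R6=R5*R.from_euler('z',np.pi/2+j[5])
    d={"z0":np.array([0,0,1.])}
    for n,r in(("1",R1),("2",R2),("3",R3),("4",R4),("5",R5),("6",R6)):
        m=r.as_matrix()
        for i,a in enumerate("xyz"): d[n+a]=m[:,i]
    return d
C=[cols(d[0]) for d in D];b=np.concatenate([d[1] for d in D])
print((R5:=None))
for names in(["z0","1x","2z","3z","5z"],["z0","1x","2z","3z","3x","5z"],["z0","1x","1y","2z","3x","3z","5x","5z"],["z0","1x","1y","2z","3x","3z","5x","5z","6x","6y"],["z0","1x","2z","3x","3z","5z","6x","6y"],["z0","1x","1y","2x","2z","3x","3z","5x","5y","5z","6x","6y"]):
    A=np.vstack([np.c_[tuple(c[n] for n in names)] for c in C])
    x,res,rk,sv=np.linalg.lstsq(A,b,rcond=None);print(dict(zip(names,x.round(1))),np.abs(A@x-b).max().round(2),sv[-1].round(3))
for d in D:
    print((cols(d[0])["6z"]), R.from_euler('xyz',d[2],degrees=True).as_matrix()[:,2])
E
```

```text
None
{'z0': np.float64(111.1), '1x': np.float64(252.1), '2z': np.float64(325.4), '3z': np.float64(213.6), '5z': np.float64(129.2)} 47.85 0.135
{'z0': np.float64(-36.3), '1x': np.float64(236.7), '2z': np.float64(312.7), '3z': np.float64(166.0), '3x': np.float64(-124.4), '5z': np.float64(93.9)} 44.66 0.116
{'z0': np.float64(258.7), '1x': np.float64(0.0), '1y': np.float64(46.5), '2z': np.float64(487.3), '3x': np.float64(40.7), '3z': np.float64(437.8), '5x': np.float64(0.0), '5z': np.float64(294.8)} 0.0 0.063
{'z0': np.float64(258.7), '1x': np.float64(0.0), '1y': np.float64(46.5), '2z': np.float64(487.3), '3x': np.float64(40.7), '3z': np.float64(437.8), '5x': np.float64(-0.0), '5z': np.float64(294.8), '6x': np.float64(0.0), '6y': np.float64(-0.0)} 0.0 0.004
{'z0': np.float64(54.3), '1x': np.float64(76.9), '2z': np.float64(430.2), '3x': np.float64(-13.9), '3z': np.float64(374.7), '5z': np.float64(110.0), '6x': np.float64(48.6), '6y': np.float64(-18.3)} 2.83 0.06
{'z0': np.float64(258.7), '1x': np.float64(0.0), '1y': np.float64(46.5), '2x': np.float64(-0.0), '2z': np.float64(487.3), '3x': np.float64(40.7), '3z': np.float64(437.8), '5x': np.float64(-0.0), '5y': np.float64(0.0), '5z': np.float64(294.8), '6x': np.float64(0.0), '6y': np.float64(-0.0)} 0.0 0.003
[ 1.92434748e-06 -6.67223251e-06 -1.00000000e+00] [ 1.92434748e-06 -6.67223251e-06 -1.00000000e+00]
[ 0.13714492  0.22889525 -0.96374179] [ 0.13714492  0.22889525 -0.96374179]
[ 0.39034967  0.26026463 -0.8831135 ] [ 0.39034967  0.26026463 -0.8831135 ]
[ 0.56963002  0.07211101 -0.81873173] [ 0.56963002  0.07211101 -0.81873173]
[ 0.56843969  0.0732607  -0.81945664] [ 0.56843969  0.0732607  -0.81945664]
[ 0.56870044  0.07351553 -0.81925288] [ 0.56870044  0.07351553 -0.81925288]
```

```bash
cat > kin.py <<'E'
from plan import *
K=dict(z0=258.7,y1=46.5,a=487.3,bx=40.7,bz=437.8,L=294.8)
def fk(q):
    j=np.radians(q);s=j[1]+j[2]
    R1=R.from_euler('z',j[0]);R2=R1*R.from_euler('y',j[1]);R3=R1*R.from_euler('y',s);R6=R3*R.from_euler('ZYZ',[j[3],j[4],np.pi/2+j[5]])
    return np.array([0,0,K["z0"]])+R1.apply([0,K["y1"],0])+R2.apply([0,0,K["a"]])+R3.apply([K["bx"],0,K["bz"]])+R6.apply([0,0,K["L"]]),R6
LO=np.array([-157.81,-45,.68,-89.99,4.06,-164.3]);HI=np.array([157.81,120.19,151.7,269.99,180,164.3])
def ik(p,rot,q0):
    f=lambda q:np.concatenate([(fk(q)[0]-p),200*(fk(q)[1].inv()*rot).as_rotvec()])
    r=least_squares(f,np.clip(q0,LO+.1,HI-.1),bounds=(LO,HI),xtol=1e-12,ftol=1e-12);return r.x,np.abs(r.fun).max()
E
python3 - <<'E'
from kin import *
q=np.array(json.loads(open("log.jsonl").readlines()[-1])[0]);print(fk(q)[0])
for h in(131.5,115,100):
    pt,rt=dialpose(h,94);q,e=ik(pt,rt,q);print(h,q.round(1),round(e,2))
for a in(94,140,184):
    pt,rt=dialpose(100,a);q,e=ik(pt,rt,q);print(a,q.round(1),round(e,2))
E
```

```text
[501.17206835 260.74051562 159.5705434 ]
131.5 [ 29.1  14.  119.5 -42.9  18.2 145.6] 0.0
115 [ 28.6  16.2 118.9 -46.3  16.7 148.8] 0.0
100 [ 28.2  18.3 118.4 -49.8  15.5 152. ] 0.0
94 [ 28.2  18.3 118.4 -49.8  15.5 152. ] 0.0
140 [ 28.2  18.3 118.4 -49.8  15.5 106. ] 0.0
184 [ 28.2  18.3 118.4 -49.8  15.5  62. ] 0.0
```

>>> step_arm:
  motion:
    - [[0,0,0],[0,0,0],40]
    - [[0,0,0],[0,0,0],40]
    - [[0,0,0],[0,0,0],40]
    - [[0,0,4],[0,0,0],40]
    - [[0,0,9],[0,0,0],40]
    - [[0,0,14],[0,0,0],40]
    - [[0,0,19],[0,0,0],40]
    - [[0,0,22],[0,0,0],40]

```text
clock: 6.98
tcp_pos: [513.9, 262.3, 140.7]
ee_rot: [177.2, -34.8, 12.3]
force: [0.0, 0.2, -0.6]
width: 40.0
```

```bash
python3 - <<'E'
from look import *
applied([0,0,22],[0,0,0]);look("pics/ap4.png")
E
```

```text
clock 6.9833 cmd [513.7 262.4 141.6] meas [513.9 262.3 140.7] roterr [-0.02 -0.05 -0.  ] q [ 28.5  17.1 118.7 -47.6  16.2 150. ] F [ 0.   0.2 -0.6] w 40.0
look [513.8 262.2 140.8] 39.92128524999115 7.0833
```

View pics/ap4.png

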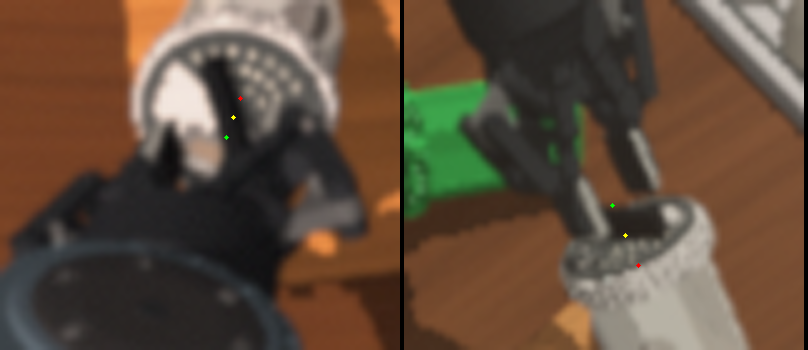

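>>> step_arm:
  motion:
    - [[0,0,3],[0,0,0],40]
    - [[0,0,6],[0,0,0],40]
    - [[0,0,8],[0,0,0],40]
    - [[0,0,8],[0,0,0],25]
    - [[0,0,8],[0,0,0],18]
    - [[0,0,8],[0,0,0],13]
    - [[0,0,8],[0,0,0],8]
    - [[0,0,8],[0,0,0],4]
  grip_force: 20

```text
clock: 7.75
tcp_pos: [518.3, 262.8, 135.2]
ee_rot: [177.2, -34.9, 12.2]
force: [-1.2, -1.0, 1.3]
width: 8.1
```

```bash
python3 - <<'E'
from look import *
applied([0,0,8],[0,0,0]);look("pics/ap5.png")
E
```

```text
clock 7.75 cmd [518.2 262.9 135. ] meas [518.3 262.8 135.2] roterr [-0.01  0.01  0.01] q [ 28.3  18.  118.4 -49.3  15.7 151.6] F [-1.2 -1.   1.3] w 8.1
look [518.3 262.9 135.2] 8.35859944500627 7.85
```

View pics/ap5.png

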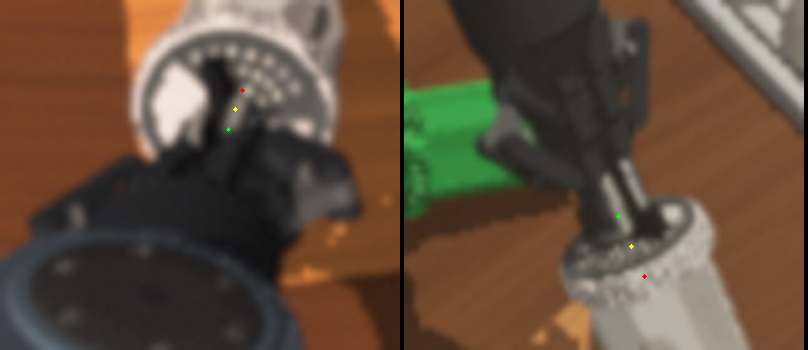

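>>> step_arm:
  motion:
    - [[0,0,0],[0,0,-5],4]
    - [[0,0,0],[0,0,-11],4]
    - [[0,0,0],[0,0,-17],4]
    - [[0,0,0],[0,0,-23],4]
    - [[0,0,0],[0,0,-29],4]
    - [[0,0,0],[0,0,-35],4]
    - [[0,0,0],[0,0,-40],4]
    - [[0,0,0],[0,0,-45],4]

```text
clock: 8.52
tcp_pos: [518.1, 263.0, 135.1]
ee_rot: [152.1, -22.0, 62.2]
force: [-2.0, -1.0, 1.3]
width: 8.4
```

```bash
python3 - <<'E'
from look import *
applied([0,0,0],[0,0,-45]);print(robot.sense()["moment"])
E
```

```text
clock 8.5167 cmd [518.2 262.9 135. ] meas [518.1 263.  135.1] roterr [ 0.    0.01 -0.25] q [ 28.3  18.  118.4 -49.3  15.6 106.4] F [-2.  -1.   1.3] w 8.4
[-0.07051246  0.35593749 -0.01668563]
```

>>> step_arm:
  motion:
    - [[0,0,0],[0,0,-5],4]
    - [[0,0,0],[0,0,-10],4]
    - [[0,0,0],[0,0,-15],4]
    - [[0,0,0],[0,0,-20],4]
    - [[0,0,0],[0,0,-25],4]
    - [[0,0,0],[0,0,-30],4]
    - [[0,0,0],[0,0,-34],4]
    - [[0,0,0],[0,0,-35],4]

```text
clock: 9.18
tcp_pos: [517.9, 263.0, 134.9]
ee_rot: [145.2, -3.3, 92.6]
force: [-4.1, -0.2, 2.1]
width: 8.6
```

```bash
python3 - <<'E'
from look import *
applied([0,0,0],[0,0,-35]);print(robot.sense()["moment"]);look("pics/tu.png")
E
```

```text
clock 9.1833 cmd [518.2 262.9 135. ] meas [517.9 263.  134.9] roterr [ 0.02  0.01 -0.2 ] q [ 28.3  18.  118.4 -49.3  15.6  71.4] F [-4.1 -0.2  2.1] w 8.6
[ 0.01558474  0.66004859 -0.01190819]
look [518.  263.  134.9] 8.259044005500852 9.2833
```

View pics/tu.png

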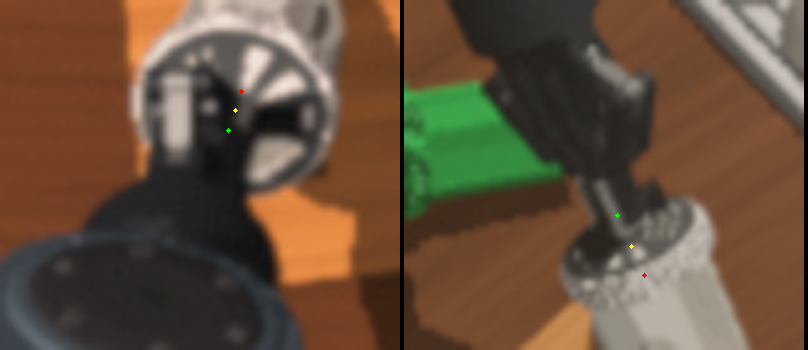

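>>> step_arm:
  motion:
    - [[0,0,0],[0,0,-0.5],4]
    - [[0,0,0],[0,0,-1],4]
    - [[0,0,0],[0,0,-1.5],4]
    - [[0,0,0],[0,0,-2],4]
    - [[0,0,0],[0,0,-2.5],4]
    - [[0,0,0],[0,0,-3],4]
    - [[0,0,0],[0,0,-3],4]
    - [[0,0,0],[0,0,-3],4]

```text
clock: 9.95
tcp_pos: [518.0, 263.0, 135.0]
ee_rot: [145.1, -1.8, 94.8]
force: [-6.1, -0.2, 3.7]
width: 8.2
```

```bash
python3 - <<'E'
from look import *
applied([0,0,0],[0,0,-3]);s=robot.sense();print(s["moment"],s["moment"]@M0[:,2],s["joint_torque"][5])
E
```

```text
clock 9.95 cmd [518.2 262.9 135. ] meas [518. 263. 135.] roterr [0.01 0.01 0.12] q [ 28.3  18.  118.4 -49.3  15.6  68.8] F [-6.1 -0.2  3.7] w 8.2
[0.01528457 0.76793729 0.0837052 ] 0.003370872529545251 -0.012028582859784365
```

>>> step_arm:
  motion:
    - [[0,0,0],[0,0,-0.5],4]
    - [[0,0,0],[0,0,-1],4]
    - [[0,0,0],[0,0,-1.5],4]
    - [[0,0,0],[0,0,-2],4]
    - [[0,0,0],[0,0,-2.5],4]
    - [[0,0,0],[0,0,-3],4]
    - [[0,0,0],[0,0,-3],4]
    - [[0,0,0],[0,0,-3],4]

```text
clock: 10.62
tcp_pos: [518.0, 263.0, 135.0]
ee_rot: [145.0, -0.1, 97.3]
force: [-5.8, -0.6, 2.7]
width: 8.3
```

```bash
python3 - <<'E'
from look import *
applied([0,0,0],[0,0,-3]);s=robot.sense();print(s["moment"],s["moment"]@M0[:,2],s["joint_torque"][5])
E
```

```text
clock 10.6167 cmd [518.2 262.9 135. ] meas [518. 263. 135.] roterr [0.01 0.01 0.11] q [ 28.3  18.  118.4 -49.3  15.6  65.7] F [-5.8 -0.6  2.7] w 8.3
[-0.04167096  0.73163194  0.12913927] 0.07565795460789639 -0.010019080946221948
```

>>> step_arm:
  motion:
    - [[0,0,0],[0,0,0],30]
    - [[0,0,0],[0,0,0],30]
    - [[0,0,-5],[0,0,0],30]
    - [[0,0,-20],[0,0,0],30]
    - [[0,0,-45],[0,0,0],30]
    - [[0,0,-75],[0,0,0],30]
    - [[0,0,-105],[0,0,0],30]
    - [[0,0,-120],[0,0,0],30]

```text
clock: 11.28
tcp_pos: [448.9, 254.4, 236.1]
ee_rot: [144.9, -0.1, 97.4]
force: [1.1, 0.4, 1.3]
width: 29.9
```

```bash
python3 - <<'E'
from look import *
applied([0,0,-120],[0,0,0]);look("pics/di.png")
E
```

```text
clock 11.2833 cmd [450.  254.1 233.3] meas [448.9 254.4 236.1] roterr [-0.11  0.11  0.05] q [ 32.2   1.6 120.8 -30.3  28.5  48. ] F [1.1 0.4 1.3] w 29.9
look [449.8 254.7 236. ] 29.977965774849103 11.3833
```

View pics/di.png

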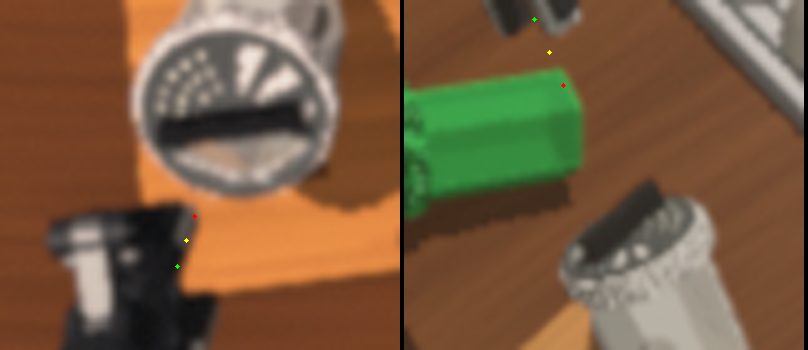

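```bash
python3 - <<'E'
from look import *
mid=MID;M=M0
obs={}
for n,s in(("scene",(140,168,318,350)),("top",(203,226,155,200))):
    im=robot.get_image(n).max(2);a=im[s[0]:s[1],s[2]:s[3]]
    nb,l,st,ce=cv2.connectedComponentsWithStats((a<48).astype(np.uint8))
    k=1+np.argmax(st[1:,4]);ys,xs=np.where(l==k);w,v=np.linalg.eigh(np.cov(xs,ys));d=v[:,1]
    print(n,st[k],ce[k]+[s[2],s[0]],d,np.degrees(np.arctan(d[1]/d[0])));obs[n]=ce[k]+[s[2],s[0]]
print(tri(obs["scene"],obs["top"]))
for dd in range(220,250,4):
    a=np.radians(dd-60) ; y=np.array([-np.sin(a),np.cos(a),0]);E=np.array([y*30,-y*30])+[0,0,80]
    out=[]
    for n in("scene","top"):
        q=proj(n,E@M.T+mid);v=q[1]-q[0];out.append(np.degrees(np.arctan(v[1]/v[0])).round(1))
    print(dd,out)
E
```

```text
scene [ 9  9 13 13 31] [332.58064516 155.16129032] [-0.73469242  0.67840036] -42.718767663996566
top [  7   8  29   8 127] [175.4488189  214.24409449] [-0.99178206  0.12793884] -7.350501962177522
(array([498.58432576, 260.38534954, 160.60217142]), np.float64(2.1164126837102306))
220 [np.float64(-31.4), np.float64(10.7)]
224 [np.float64(-33.1), np.float64(7.2)]
228 [np.float64(-35.0), np.float64(3.7)]
232 [np.float64(-36.9), np.float64(0.2)]
236 [np.float64(-39.0), np.float64(-3.4)]
240 [np.float64(-41.2), np.float64(-7.0)]
244 [np.float64(-43.6), np.float64(-10.7)]
248 [np.float64(-46.3), np.float64(-14.4)]
```

```bash
cat > jar.py <<'E'
from kin import *
OFF=32+18.7-2   # reported TCP beyond jar axis (grasp pt nominal 2mm past... )
PHI=np.radians(25);ZG=47-60
SG=1
# tool in jar frame
tz=-np.array([np.cos(PHI),0,np.sin(PHI)])
def tool_in_jar(sg):
    ty=np.array([0,sg,0.]);return np.c_[np.cross(ty,tz),ty,tz], np.array([0,0,ZG])+tz*OFF
def toolpose(mid,Mj,sg=SG):
    A,o=tool_in_jar(sg);return mid+Mj@o,R.from_matrix(Mj@A)
def jarpose_from_tool(p,r,sg=SG):
    A,o=tool_in_jar(sg);Mj=r.as_matrix()@A.T;return p-Mj@o,Mj
BOWL=np.array([520,-215.5,0])
def pourmid(psi,lam,fwd=-18,low=64):
    Mj=Rb(np.radians(psi),np.radians(lam))
    h=R.from_euler('z',psi,degrees=True).apply([-1,0,0])  # lid direction
    out=Mj@np.array([-20,0,63]);lowest=(Mj@np.array([-42,0,63]))[2]
    mid=BOWL+h*fwd-out;mid[2]=low-lowest
    return mid,Mj
E
python3 - <<'E'
from jar import *
q0=np.array(json.loads(open("log.jsonl").readlines()[-1])[0])
def multi(p,r):
    best=None
    for j1 in(q0[0],np.degrees(np.arctan2(p[1],p[0]))):
      for j4 in(-60,0,60,180):
        for j6 in(-120,0,120):
          for j5 in (30,90):
            q,e=ik(p,r,[j1,20,100,j4,j5,j6])
            if e<.5:
                m=np.minimum(q-LO,HI-q).min()
                if best is None or m>best[1]: best=(q,m)
    return best
for sg in(1,-1):
    for lift in(0,120,200):
        p,r=toolpose(MID+[0,0,lift],M0,sg);b=multi(p,r);print("rack",sg,lift,None if b is None else (b[0].round(0),b[1].round(0)))
    for psi in(-80,-60,-40,-20,7,30):
        mid,Mj=pourmid(psi,118);p,r=toolpose(mid,Mj,sg);b=multi(p,r);print("pour",sg,psi,p.round(0),mid.round(0),None if b is None else (b[0].round(0),b[1].round(0)))
for c,z in(((395,130),20),((288,276),45),((281,129),50)): print(atz("top",c,z).round(0))
E
```

```text
rack 1 0 (array([ 19.,  51.,  71.,   6.,  88., -80.]), np.float64(70.0))
rack 1 120 (array([ 19.,  43.,  68.,   6.,  99., -79.]), np.float64(67.0))
rack 1 200 (array([ 19.,  39.,  63.,   6., 107., -78.]), np.float64(62.0))
pour 1 -80 [ 540. -328.  107.] [ 531. -279.  131.] (array([-16.,  35., 109., -84.,  46.,  42.]), np.float64(6.0))
pour 1 -60 [ 577. -315.  107.] [ 552. -271.  131.] (array([-19.,  32., 114., 252.,  33.,  48.]), np.float64(18.0))
pour 1 -40 [ 608. -289.  107.] [ 569. -257.  131.] (array([-24.,  31., 117., 214.,  24.,  68.]), np.float64(19.0))
pour 1 -20 [ 628. -255.  107.] [ 580. -237.  131.] (array([-29.,  30., 118., 160.,  22., 103.]), np.float64(18.0))
pour 1 7 [ 634. -202.  107.] [ 584. -208.  131.] (array([-36.,  32., 115., 107.,  34., 131.]), np.float64(30.0))
pour 1 30 [ 619. -158.  107.] [ 576. -183.  131.] (array([-39.,  34., 110.,  81.,  49., 137.]), np.float64(28.0))
rack -1 0 (array([ 19.,  51.,  71.,   6.,  88., 100.]), np.float64(64.0))
rack -1 120 (array([ 19.,  43.,  68.,   6.,  99., 101.]), np.float64(63.0))
rack -1 200 (array([ 19.,  39.,  63.,   6., 107., 102.]), np.float64(62.0))
pour -1 -80 [ 540. -328.  107.] [ 531. -279.  131.] (array([ -16.,   35.,  109.,  -84.,   46., -138.]), np.float64(6.0))
pour -1 -60 [ 577. -315.  107.] [ 552. -271.  131.] (array([ -19.,   32.,  114.,  252.,   33., -132.]), np.float64(18.0))
pour -1 -40 [ 608. -289.  107.] [ 569. -257.  131.] (array([ -24.,   31.,  117.,  214.,   24., -112.]), np.float64(19.0))
pour -1 -20 [ 628. -255.  107.] [ 580. -237.  131.] (array([-29.,  30., 118., 160.,  22., -77.]), np.float64(18.0))
pour -1 7 [ 634. -202.  107.] [ 584. -208.  131.] (array([-36.,  32., 115., 107.,  34., -49.]), np.float64(30.0))
pour -1 30 [ 619. -158.  107.] [ 576. -183.  131.] (array([-39.,  34., 110.,  81.,  49., -43.]), np.float64(42.0))
[ 744. -255.   20.]
[373.  20.  45.]
[733.  37.  50.]
```

```bash
cat > path.py <<'E'
from jar import *
def track(wps,q,sg,n=12,verbose=True):
    # wps: list of (mid,psi,lam)
    ok=True
    for (m0,a0,l0),(m1,a1,l1) in zip(wps[:-1],wps[1:]):
        for t in np.linspace(0,1,n+1)[1:]:
            mid=np.array(m0)+(np.array(m1)-m0)*t
            p,r=toolpose(mid,Rb(np.radians(a0+(a1-a0)*t),np.radians(l0+(l1-l0)*t)),sg)
            q2,e=ik(p,r,q)
            if e>.5: ok=False
            dq=np.abs(q2-q).max();q=q2
        if verbose: print("  ->",np.round(m1),a1,l1,"tcp",p.round(0),"q",q.round(0),"err",round(e,1),"lastdq",round(dq,1),"margin",np.minimum(q-LO,HI-q).min().round(0))
    return q,ok
E
python3 - <<'E'
from path import *
for sg,q in((1,[19,51,71,6,88,-80]),(-1,[19,51,71,6,88,100])):
  for psi in(50,30,7,-60,-80,-100):
    pm,_=pourmid(psi,118)
    up=pm+[0,0,110]
    print(sg,psi)
    track([(MID,7.37,35),(MID+[0,0,150],7.37,35),((up+MID+[0,0,150])/2,(psi+7)/2,50),(up,psi,70),(pm,psi,118)],np.array(q,float),sg)
E
```

```text
1 50
  -> [542. 266. 251.] 7.37 35 tcp [525. 264. 198.] q [ 19.  41.  66.   6. 102. -79.] err 0.0 lastdq 1.3 margin 66.0
  -> [552.  50. 246.] 28.5 50 tcp [549.  49. 190.] q [   4.   29.   85.   -6.   80. -113.] err 0.0 lastdq 3.2 margin 51.0
  -> [ 561. -166.  241.] 50 70 tcp [ 572. -154.  188.] q [ -22.   24.   91.    5.   64. -164.] err 0.0 lastdq 4.9 margin 0.0
  -> [ 561. -166.  131.] 50 118 tcp [ 594. -128.  107.] q [ -25.   28.   98.   31.   49. -164.] err 98.3 lastdq 2.0 margin 0.0
1 30
  -> [542. 266. 251.] 7.37 35 tcp [525. 264. 198.] q [ 19.  41.  66.   6. 102. -79.] err 0.0 lastdq 1.3 margin 66.0
  -> [559.  41. 246.] 18.5 50 tcp [556.  40. 190.] q [   2.   30.   83.   -4.   82. -106.] err 0.0 lastdq 2.5 margin 59.0
  -> [ 576. -183.  241.] 30 70 tcp [ 590. -175.  188.] q [ -23.   26.   88.    4.   63. -145.] err 0.0 lastdq 3.8 margin 20.0
  -> [ 576. -183.  131.] 30 118 tcp [ 619. -158.  107.] q [ -27.   28.  102.   39.   37. -164.] err 79.9 lastdq 1.6 margin 0.0
1 7
  -> [542. 266. 251.] 7.37 35 tcp [525. 264. 198.] q [ 19.  41.  66.   6. 102. -79.] err 0.0 lastdq 1.3 m
[... 3991 characters left out ...]
0 70 tcp [ 534. -295.  188.] q [-31.  26.  89.  -4.  62. 140.] err 0.0 lastdq 2.9 margin 24.0
  -> [ 531. -279.  131.] -80 118 tcp [ 540. -328.  107.] q [-26.  28. 102. -42.  35. 164.] err 75.5 lastdq 1.6 margin 0.0
-1 -100
  -> [542. 266. 251.] 7.37 35 tcp [525. 264. 198.] q [ 19.  41.  66.   6. 102. 101.] err 0.0 lastdq 1.3 margin 63.0
  -> [525.  -6. 246.] -46.5 50 tcp [524.  -4. 190.] q [-11.  24.  91.   9.  77. 123.] err 0.0 lastdq 2.4 margin 41.0
  -> [ 509. -279.  241.] -100 70 tcp [ 506. -295.  188.] q [-32.  24.  91.  -5.  63. 160.] err 0.0 lastdq 3.9 margin 4.0
  -> [ 509. -279.  131.] -100 118 tcp [ 500. -328.  107.] q [-28.  28.  99. -33.  47. 164.] err 93.9 lastdq 1.9 margin 0.0
```

```bash
python3 - <<'E'
from path import *
p,r=toolpose(MID,M0,-1);print("grasp",p.round(1),r.as_euler('xyz',degrees=True).round(1))
pre=p+M0[:,0]*105;print("pre",pre.round(1))
p0,r0=load();print(p0,np.degrees((r0.inv()*r).magnitude()))
q=np.array(json.loads(open("log.jsonl").readlines()[-1])[0])
from scipy.spatial.transform import Slerp
sl=Slerp([0,1],R.concatenate([r0,r]))
via=np.array([520,260,310.])
P=[p0+(via-p0)*t for t in(.25,.5,.75,1)]+[via+(pre-via)*t for t in(.25,.5,.75,1)]
ts=np.linspace(0,1,9)[1:]
for pp,t in zip(P,ts):
    q,e=ik(pp,sl(t),q);print(pp.round(0),q.round(0),round(e,2), "phys body z", )
# call splits: 4 calls
pp,rr=p0,r0
for i in(1,3,5,7):
    t=ts[i];print("call shift",rr.inv().apply(P[i]-pp).round(1),"turn",(rr.inv()*sl(t)).as_rotvec(degrees=True).round(2),np.degrees((rr.inv()*sl(t)).magnitude()).round(1));pp,rr=P[i],sl(t)
print("final",r.inv().apply(p-pre).round(1))
E
```

```text
grasp [525.  263.8  48.2] [180.   30.    7.4]
pre [610.3 274.9 108.4]
[449.99138131 254.12053009 233.3061701 ] 106.78012048970788
[467. 256. 252.] [ 33.   5. 111. -25.  43.  53.] 0.0 phys body z
[485. 257. 272.] [ 32.  10. 101. -21.  57.  58.] 0.0 phys body z
[502. 259. 291.] [ 31.  15.  91. -17.  70.  63.] 0.0 phys body z
[520. 260. 310.] [ 29.  21.  80. -14.  83.  69.] 0.0 phys body z
[543. 264. 260.] [ 26.  29.  74. -10.  87.  77.] 0.0 phys body z
[565. 267. 209.] [24. 38. 67. -5. 92. 84.] 0.0 phys body z
[588. 271. 159.] [21. 47. 59. -0. 97. 92.] 0.0 phys body z
[610. 275. 108.] [ 18.  56.  51.   5. 102. 100.] 0.0 phys body z
call shift [ -1.6  50.7 -11.3] turn [ 12.63 -12.63  19.83] 26.7
call shift [ 11.5  45.1 -23.2] turn [ 12.63 -12.63  19.83] 26.7
call shift [47.6 10.9 99.4] turn [ 12.63 -12.63  19.83] 26.7
call shift [71.9 10.3 83.6] turn [ 12.63 -12.63  19.83] 26.7
final [-44.4   0.   95.2]
```

```bash
python3 - <<'E'
from path import *
from scipy.spatial.transform import Slerp
p,r=toolpose(MID,M0,-1);pre=p+M0[:,0]*105
p0,r0=load();sl=Slerp([0,1],R.concatenate([r0,r]));via=np.array([520,260,310.])
def rows(pa,ra,pb,rb,n=8):
    d=ra.inv().apply(pb-pa);v=(ra.inv()*rb).as_rotvec(degrees=True)
    print(d.round(1),v.round(2),[[list((d*k/n).round(1)),list((v*k/n).round(2)),85] for k in range(1,n+1)])
rows(p0,r0,via,sl(.5));rows(via,sl(.5),pre,r)
E
```

```text
[ -3.2 101.5 -22.6] [ 25.27 -25.26  39.67] [[[np.float64(-0.4), np.float64(12.7), np.float64(-2.8)], [np.float64(3.16), np.float64(-3.16), np.float64(4.96)], 85], [[np.float64(-0.8), np.float64(25.4), np.float64(-5.6)], [np.float64(6.32), np.float64(-6.32), np.float64(9.92)], 85], [[np.float64(-1.2), np.float64(38.1), np.float64(-8.5)], [np.float64(9.48), np.float64(-9.47), np.float64(14.88)], 85], [[np.float64(-1.6), np.float64(50.7), np.float64(-11.3)], [np.float64(12.63), np.float64(-12.63), np.float64(19.83)], 85], [[np.float64(-2.0), np.float64(63.4), np.float64(-14.1)], [np.float64(15.79), np.float64(-15.79), np.float64(24.79)], 85], [[np.float64(-2.4), np.float64(76.1), np.float64(-16.9)], [np.float64(18.95), np.float64(-18.95), np.float64(29.75)], 85], [[np.float64(-2.8), np.float64(88.8), np.float64(-19.8)], [np.float64(22.11), np.float64(-22.11), np.float64(34.71)], 85], [[np.float64(-3.2), np.float64(101.5), np.float64(-22.6)], [np.float64(25.27), np.float64(-25.26), np.float64(39.67)], 85]]
[ 95.2  21.7 198.7] [ 25.27 -25.26  39.67] [[[np.float64(11.9), np.float64(2.7), n
[... 230 characters left out ...]
.1), np.float64(74.5)], [np.float64(9.48), np.float64(-9.47), np.float64(14.88)], 85], [[np.float64(47.6), np.float64(10.9), np.float64(99.4)], [np.float64(12.63), np.float64(-12.63), np.float64(19.83)], 85], [[np.float64(59.5), np.float64(13.6), np.float64(124.2)], [np.float64(15.79), np.float64(-15.79), np.float64(24.79)], 85], [[np.float64(71.4), np.float64(16.3), np.float64(149.1)], [np.float64(18.95), np.float64(-18.95), np.float64(29.75)], 85], [[np.float64(83.3), np.float64(19.0), np.float64(173.9)], [np.float64(22.11), np.float64(-22.11), np.float64(34.71)], 85], [[np.float64(95.2), np.float64(21.7), np.float64(198.7)], [np.float64(25.27), np.float64(-25.26), np.float64(39.67)], 85]]
```

>>> step_arm:
  motion:
    - [[-0.4,12.7,-2.8],[3.16,-3.16,4.96],85]
    - [[-0.8,25.4,-5.6],[6.32,-6.32,9.92],85]
    - [[-1.2,38.1,-8.5],[9.48,-9.47,14.88],85]
    - [[-1.6,50.7,-11.3],[12.63,-12.63,19.83],85]
    - [[-2,63.4,-14.1],[15.79,-15.79,24.79],85]
    - [[-2.4,76.1,-16.9],[18.95,-18.95,29.75],85]
    - [[-2.8,88.8,-19.8],[22.11,-22.11,34.71],85]
    - [[-3.2,101.5,-22.6],[25.27,-25.26,39.67],85]

```text
clock: 12.15
tcp_pos: [520.7, 260.0, 308.9]
ee_rot: [168.6, 8.1, 51.0]
force: [-0.2, 0.0, 0.8]
width: 84.9
```

```bash
python3 - <<'E'
from plan import *
applied([-3.2,101.5,-22.6],[25.27,-25.26,39.67])
E
```

```text
clock 12.15 cmd [520. 260. 310.] meas [520.7 260.  308.9] roterr [ 0.18 -0.27  0.22] q [ 28.8  20.9  79.5 -13.8  82.9  69.1] F [-0.2  0.   0.8] w 84.9
```

>>> step_arm:
  motion:
    - [[11.9,2.7,24.8],[3.16,-3.16,4.96],85]
    - [[23.8,5.4,49.7],[6.32,-6.32,9.92],85]
    - [[35.7,8.1,74.5],[9.48,-9.47,14.88],85]
    - [[47.6,10.9,99.4],[12.63,-12.63,19.83],85]
    - [[59.5,13.6,124.2],[15.79,-15.79,24.79],85]
    - [[71.4,16.3,149.1],[18.95,-18.95,29.75],85]
    - [[83.3,19,173.9],[22.11,-22.11,34.71],85]
    - [[95.2,21.7,198.7],[25.27,-25.26,39.67],85]

```text
clock: 12.82
tcp_pos: [610.8, 274.4, 104.8]
ee_rot: [179.9, 30.3, 7.0]
force: [0.2, 0.7, 0.7]
width: 84.8
```

```bash
python3 - <<'E'
from look import *
from jar import *
applied([95.2,21.7,198.7],[25.27,-25.26,39.67])
look("pics/pg.png",(120,260,110,220),(70,190,280,400),4)
p,r=toolpose(MID,M0,-1);delta(p,r)
E
```

```text
clock 12.8167 cmd [610.4 274.9 108.5] meas [610.8 274.4 104.8] roterr [ 0.11 -0.28  0.32] q [ 17.8  56.4  51.    5.5 102.5 100.6] F [0.2 0.7 0.7] w 84.8
look [609.3 271.5  97.5] 84.78354631928563 12.9167
shift [-44.4   0.   95.2] turn [-0.01 -0.    0.  ] absturn 0.0 dist 105
```

View pics/pg.png

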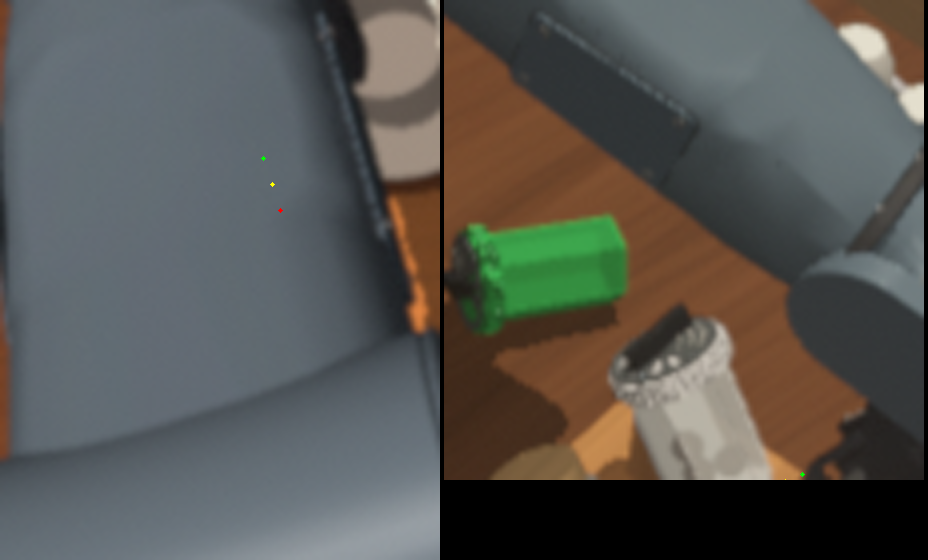

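```bash
python3 - <<'E'
from look import *
im=robot.get_image("scene")[120:270,290:440];cv2.imwrite("pics/pg2.png",cv2.resize(im,None,fx=4,fy=4,interpolation=cv2.INTER_CUBIC))
applied([0,0,0],[0,0,0])
s=robot.sense();print(s["joint_velocities"],s["force"],s["moment"])
E
```

```text
clock 12.9667 cmd [610.4 274.9 108.5] meas [609.7 272.7 101.7] roterr [-0.04 -0.52  0.21] q [ 17.8  56.5  51.2   5.4 102.3 100.4] F [-0.1  1.   0.6] w 85.1
[ 2.1946255  -7.10346421 -0.12941463 -0.75801513 -0.22614417 -1.85126728] [-0.07869939  0.99985415  0.55283941] [ 0.04683261 -0.23693805 -0.00533724]
```

View pics/pg2.png

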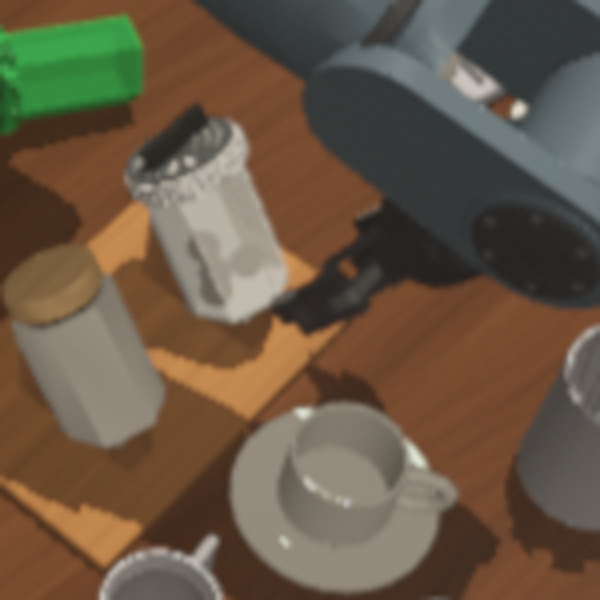

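>>> step_arm:
  motion:
    - [[0,0,0],[0,0,0],85]
    - [[-3.3,0,7.1],[0,0,0],85]
    - [[-8.9,0,19],[0,0,0],85]
    - [[-15.5,0,33.3],[0,0,0],85]
    - [[-22.2,0,47.6],[0,0,0],85]
    - [[-27.5,0,59],[0,0,0],85]
    - [[-30.2,0,64.7],[0,0,0],85]
    - [[-31.1,0,66.6],[0,0,0],85]

```text
clock: 13.63
tcp_pos: [550.3, 267.8, 67.9]
ee_rot: [-180.0, 29.9, 7.5]
force: [0.3, -0.4, 0.6]
width: 84.8
```

```bash
python3 - <<'E'
from look import *
applied([-31.1,0,66.6],[0,0,0])
im=robot.get_image("scene")[120:270,290:440];cv2.imwrite("pics/pg3.png",cv2.resize(im,None,fx=4,fy=4,interpolation=cv2.INTER_CUBIC))
E
```

```text
clock 13.6333 cmd [550.6 267.2  66.3] meas [550.3 267.8  67.9] roterr [-0.04  0.14 -0.1 ] q [ 18.9  51.5  66.    5.7  91.9 100.1] F [ 0.3 -0.4  0.6] w 84.8
```

View pics/pg3.png

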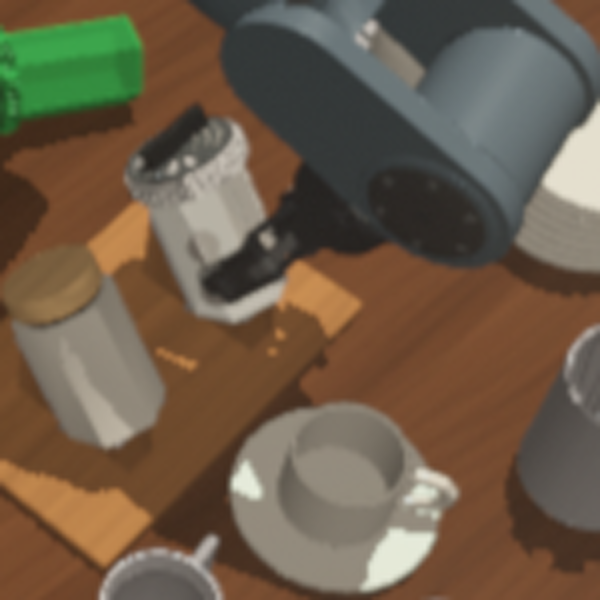

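>>> step_arm:
  motion:
    - [[-2,0,4.3],[0,0,0],85]
    - [[-5.3,0,11.4],[0,0,0],85]
    - [[-9.2,0,19.7],[0,0,0],85]
    - [[-12,0,25.7],[0,0,0],85]
    - [[-13.3,0,28.6],[0,0,0],85]
    - [[-13.3,0,28.6],[0,0,0],85]
    - [[-13.3,0,28.6],[0,0,0],78]
    - [[-13.3,0,28.6],[0,0,0],74]
  grip_force: 40

```text
clock: 14.35
tcp_pos: [525.5, 263.9, 48.4]
ee_rot: [-180.0, 30.0, 7.4]
force: [-0.2, -0.5, -0.1]
width: 73.8
```

```bash
python3 - <<'E'
from look import *
applied([-13.3,0,28.6],[0,0,0])
im=robot.get_image("scene")[120:270,290:440];cv2.imwrite("pics/pg4.png",cv2.resize(im,None,fx=4,fy=4,interpolation=cv2.INTER_CUBIC))
E
```

```text
clock 14.35 cmd [525.  263.9  48.2] meas [525.5 263.9  48.4] roterr [0.01 0.04 0.  ] q [ 19.2  50.5  71.2   5.9  87.7 100. ] F [-0.2 -0.5 -0.1] w 73.8
```

View pics/pg4.png

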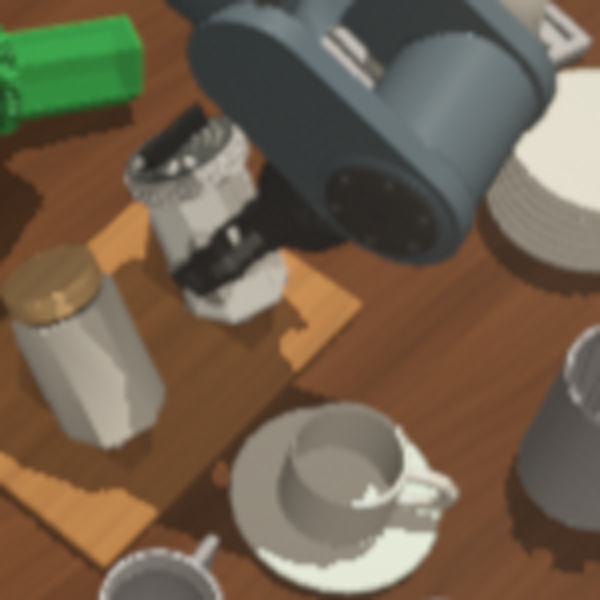

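>>> step_arm:
  motion:
    - [[0,0,0],[0,0,0],71]
    - [[0,0,0],[0,0,0],69]
    - [[0,0,0],[0,0,0],67]
    - [[0,0,0],[0,0,0],65]
    - [[0,0,0],[0,0,0],63]
    - [[0,0,0],[0,0,0],61]
    - [[0,0,0],[0,0,0],59]
    - [[0,0,0],[0,0,0],58]
  grip_force: 40

```text
clock: 15.07
tcp_pos: [525.2, 263.7, 48.4]
ee_rot: [180.0, 30.0, 7.4]
force: [0.8, -2.2, 3.7]
width: 63.9
```

```bash
python3 - <<'E'
from look import *
applied([0,0,0],[0,0,0]);s=robot.sense();print(s["moment"])
E
```

```text
clock 15.0667 cmd [525.  263.9  48.2] meas [525.2 263.7  48.4] roterr [-0.01  0.01  0.01] q [ 19.2  50.5  71.3   5.9  87.7 100. ] F [ 0.8 -2.2  3.7] w 63.9
[-0.36905939 -0.15209068  0.14113962]
```

```bash
python3 - <<'E'
from plan import *
p,r=load();print(r.inv().apply([0,0,1]).round(4))
E
```

```text
[-4.999e-01 -1.000e-04 -8.661e-01]
```

>>> step_arm:
  motion:
    - [[0,0,0],[0,0,0],56]
    - [[0,0,0],[0,0,0],56]
    - [[-1,0,-1.7],[0,0,0],56]
    - [[-3,0,-5.2],[0,0,0],56]
    - [[-6,0,-10.4],[0,0,0],56]
    - [[-10,0,-17.3],[0,0,0],56]
    - [[-14,0,-24.2],[0,0,0],56]
    - [[-15,0,-26],[0,0,0],56]
  grip_force: 90

```text
clock: 15.73
tcp_pos: [525.7, 264.2, 80.0]
ee_rot: [-180.0, 29.9, 7.4]
force: [-0.7, -0.1, -3.6]
width: 62.7
```

```bash
python3 - <<'E'
from look import *
applied([-15,0,-26],[0,0,0]);s=robot.sense();print(s["moment"])
im=robot.get_image("scene")[110:260,280:430];cv2.imwrite("pics/li.png",cv2.resize(im,None,fx=4,fy=4,interpolation=cv2.INTER_CUBIC))
E
```

```text
clock 15.7333 cmd [525.  263.9  78.2] meas [525.7 264.2  80. ] roterr [ 0.03  0.12 -0.02] q [ 19.2  48.3  70.7   5.9  90.4 100.3] F [-0.7 -0.1 -3.6] w 62.7
[ 0.01208945 -0.60144062  0.00504715]
```

View pics/li.png

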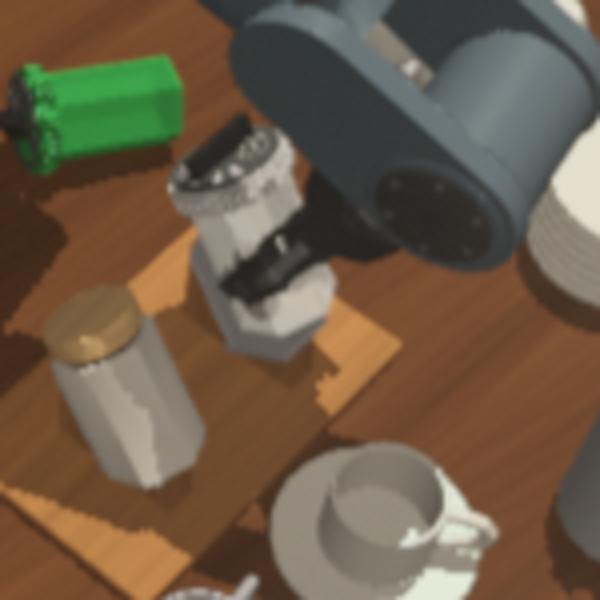

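```bash
cat > gen.py <<'E'
from path import *
def f(v,n): return "["+", ".join(("%.*f"%(n,x)).rstrip('0').rstrip('.').replace('-0','-0') if abs(x)>10**-n/2 else "0" for x in v)+"]"
def gen(poses,w=56,qq=None):
    """poses: list of 8 (mid,psi,lam); prints rows relative to cmd; returns last"""
    p0,r0=load();rows=[]
    q=qq if qq is not None else robot.sense()["qpos"];pp,rp=p0,r0;mx=[0,0,0]
    for mid,psi,lam in poses:
        p,r=toolpose(np.array(mid),Rb(np.radians(psi),np.radians(lam)),-1)
        q2,e=ik(p,r,q);mx=[max(mx[0],np.linalg.norm(p-pp)),max(mx[1],np.degrees((rp.inv()*r).magnitude())),max(mx[2],np.abs(q2-q).max())];q=q2;pp,rp=p,r
        rows.append("[%s, %s, %g]"%(f(r0.inv().apply(p-p0),1),f((r0.inv()*r).as_rotvec(degrees=True),2),w))
    print("["+", ".join(rows)+"]");print("max mm/row %.1f deg/row %.1f dq %.1f err %.2f"%(*mx,e),"q",q.round(0))
def interp(a,b,ss):
    a0=np.r_[a[0],a[1],a[2]];b0=np.r_[b[0],b[1],b[2]]
    return [((a0+(b0-a0)*s)[:3],(a0+(b0-a0)*s)[3],(a0+(b0-a0)*s)[4]) for s in ss]
E
python3 - <<'E'
from gen import *
a=(MID+[0,0,30],7.37,35);b=(MID+[0,0,195],7.37,35)
pm,_=pourmid(50,118);up=pm+[0,0,90];print(pm,up)
gen(interp(a,b,[.03,.12,.27,.45,.63,.8,.93,1]))
E
```

```text
[ 561.29027658 -166.29216455  130.66050736] [ 561.29027658 -166.29216455  220.66050736]
[[[-2.4, 0, -4.2], [-0.01, 0, 0], 56], [[-9.9, 0, -17.1], [-0.01, 0, 0], 56], [[-22.2, 0, -38.5], [-0.01, 0, 0], 56], [[-37.1, 0, -64.3], [-0.01, 0, 0], 56], [[-51.9, 0, -90], [-0.01, 0, 0], 56], [[-66, 0, -114.3], [-0.01, 0, 0], 56], [[-76.7, 0, -132.9], [-0.01, 0, 0], 56], [[-82.5, 0, -142.9], [-0.01, 0, 0], 56]]
max mm/row 29.7 deg/row 0.0 dq 2.9 err 0.00 q [ 19.  39.  63.   6. 107. 102.]
```

>>> step_arm:
  motion:
    - [[-2.4,0,-4.2],[0,0,0],56]
    - [[-9.9,0,-17.1],[0,0,0],56]
    - [[-22.2,0,-38.5],[0,0,0],56]
    - [[-37.1,0,-64.3],[0,0,0],56]
    - [[-51.9,0,-90],[0,0,0],56]
    - [[-66,0,-114.3],[0,0,0],56]
    - [[-76.7,0,-132.9],[0,0,0],56]
    - [[-82.5,0,-142.9],[0,0,0],56]

```text
clock: 16.45
tcp_pos: [525.5, 264.0, 247.1]
ee_rot: [-179.9, 29.8, 7.4]
force: [0.3, -0.1, -3.3]
width: 62.9
```

```bash
python3 - <<'E'
from gen import *
applied([-82.5,0,-142.9],[0,0,0]);print(robot.sense()["moment"])
b=(MID+[0,0,195],7.37,35);pm,_=pourmid(50,118);up=pm+[0,0,100];c=(up,50,70)
ss=[.005,.02,.045,.08,.12,.165,.215,.265, .315,.365,.415,.465,.515,.565,.615,.665, .715,.765,.815,.86,.9,.94,.975,1]
P=interp(b,c,ss)
gen(P[:8])
p,r=load();
# following calls computed assuming exact execution
import shutil
def fake(pose):
    p,r=toolpose(np.array(pose[0]),Rb(np.radians(pose[1]),np.radians(pose[2])),-1);save(p,r);return ik(p,r,robot.sense()["qpos"])[0]
q=fake(P[7]);gen(P[8:16],qq=q);q=fake(P[15]);gen(P[16:],qq=q);save(p,r)
E
```

```text
clock 16.45 cmd [525.  263.8 243.2] meas [525.5 264.  247.1] roterr [ 0.04  0.23 -0.03] q [ 19.2  39.1  63.3   6.1 106.7 102. ] F [ 0.3 -0.1 -3.3] w 62.9
[ 0.06991146 -0.55747482  0.0568915 ]
[[[0.2, 2.2, 0.4], [-0.11, 0.17, -0.18], 56], [[0.7, 8.9, 1.4], [-0.43, 0.7, -0.74], 56], [[1.6, 19.9, 3], [-0.94, 1.57, -1.67], 56], [[2.8, 35.4, 5.4], [-1.64, 2.79, -2.99], 56], [[4.2, 52.9, 8], [-2.4, 4.19, -4.52], 56], [[5.7, 72.6, 10.8], [-3.21, 5.76, -6.26], 56], [[7.4, 94.3, 14], [-4.06, 7.5, -8.22], 56], [[9.1, 115.9, 17.1], [-4.85, 9.24, -10.22], 56]]
max mm/row 22.0 deg/row 2.8 dq 3.5 err 0.00 q [12. 32. 76. -2. 93. 84.]
[[[-2.8, 21, 4.8], [-0.72, 1.75, -2], 56], [[-5.6, 41.9, 9.5], [-1.39, 3.5, -4.03], 56], [[-8.4, 62.7, 14.2], [-1.99, 5.24, -6.08], 56], [[-11.3, 83.4, 18.9], [-2.53, 6.99, -8.15], 56], [[-14.2, 103.9, 23.5], [-3, 8.72, -10.24], 56], [[-17.1, 124.3, 28], [-3.42, 10.46, -12.34], 56], [[-20, 144.6, 32.5], [-3.77, 12.18, -14.47], 56], [[-23.1, 164.7, 37], [-4.06, 13.9, -16.61], 56]]
max mm/row 21.7 deg/row 2.8 dq 4.6 err 0.00 q [-4. 24. 89. -5. 72. 52.]
[[[-9.7, 17.9, 4.2], [-0.22, 1.75, -2.12], 56], [[-19.5, 35.6, 8.4], [-0.37, 3.5, -4.25], 56], [[-29.2, 53.2, 12.6], [-0.46, 5.24, -6.38], 56], [[-38.1, 68.9, 16.3], [-0.48, 6.81, -8.3], 56], [[-46, 82.9, 19.5], [-0.46, 8.2, -10.02], 56], [[-53.9, 96.7, 22.8], [-0.39, 9.59, -11.73], 56], [[-60.9, 108.8, 25.6], [-0.3, 10.8, -13.23], 56], [[-65.9, 117.3, 27.6], [-0.22, 11.66, -14.3], 56]]
max mm/row 20.8 deg/row 2.8 dq 5.3 err 0.00 q [-22.  25.  91.   5.  62.  16.]
```

>>> step_arm:
  motion:
    - [[0.2,2.2,0.4],[-0.11,0.17,-0.18],56]
    - [[0.7,8.9,1.4],[-0.43,0.7,-0.74],56]
    - [[1.6,19.9,3],[-0.94,1.57,-1.67],56]
    - [[2.8,35.4,5.4],[-1.64,2.79,-2.99],56]
    - [[4.2,52.9,8],[-2.4,4.19,-4.52],56]
    - [[5.7,72.6,10.8],[-3.21,5.76,-6.26],56]
    - [[7.4,94.3,14],[-4.06,7.5,-8.22],56]
    - [[9.1,115.9,17.1],[-4.85,9.24,-10.22],56]

```text
clock: 17.12
tcp_pos: [538.4, 147.2, 221.7]
ee_rot: [180.0, 20.8, 18.8]
force: [-0.0, -0.1, -4.3]
width: 62.5
```

>>> step_arm:
  motion:
    - [[-2.8,21,4.8],[-0.72,1.75,-2],56]
    - [[-5.6,41.9,9.5],[-1.39,3.5,-4.03],56]
    - [[-8.4,62.7,14.2],[-1.99,5.24,-6.08],56]
    - [[-11.3,83.4,18.9],[-2.53,6.99,-8.15],56]
    - [[-14.2,103.9,23.5],[-3,8.72,-10.24],56]
    - [[-17.1,124.3,28],[-3.42,10.46,-12.34],56]
    - [[-20,144.6,32.5],[-3.77,12.18,-14.47],56]
    - [[-23.1,164.7,37],[-4.06,13.9,-16.61],56]

```text
clock: 17.78
tcp_pos: [557.7, -19.6, 195.4]
ee_rot: [-179.9, 6.8, 35.9]
force: [-0.5, 0.1, -4.8]
width: 62.8
```

>>> step_arm:
  motion:
    - [[-9.7,17.9,4.2],[-0.22,1.75,-2.12],56]
    - [[-19.5,35.6,8.4],[-0.37,3.5,-4.25],56]
    - [[-29.2,53.2,12.6],[-0.46,5.24,-6.38],56]
    - [[-38.1,68.9,16.3],[-0.48,6.81,-8.3],56]
    - [[-46,82.9,19.5],[-0.46,8.2,-10.02],56]
    - [[-53.9,96.7,22.8],[-0.39,9.59,-11.73],56]
    - [[-60.9,108.8,25.6],[-0.3,10.8,-13.23],56]
    - [[-65.9,117.3,27.6],[-0.22,11.66,-14.3],56]

```text
clock: 18.45
tcp_pos: [570.1, -154.9, 175.4]
ee_rot: [-179.8, -5.0, 50.1]
force: [-0.5, 0.3, -3.9]
width: 63.0
```

```bash
python3 - <<'E'
from gen import *
import json
def ap(s,r_):
    p,r=load();save(p+r.apply(s),r*R.from_rotvec(r_,degrees=True))
ap([9.1,115.9,17.1],[-4.85,9.24,-10.22]);ap([-23.1,164.7,37],[-4.06,13.9,-16.61])
applied([-65.9,117.3,27.6],[-0.22,11.66,-14.3])
pm,_=pourmid(50,118)
p,r=toolpose(pm+[0,0,100],Rb(np.radians(50),np.radians(70)),-1);delta(p,r)
a=robot.get_image("top");b=robot.get_image("scene")
cv2.imwrite("pics/ov.png",np.hstack([cv2.resize(a[120:320,280:440],None,fx=2.4,fy=2.4),cv2.resize(b[180:380,120:280],None,fx=2.4,fy=2.4)]))
E
```

```text
clock 18.45 cmd [ 571.8 -153.7  177.7] meas [ 570.1 -154.9  175.4] roterr [ 0.18 -0.05 -0.06] q [-22.1  25.   91.5   5.4  62.3  15.4] F [-0.5  0.3 -3.9] w 63.0
shift [0. 0. 0.] turn [0.01 0.   0.01] absturn 0.0 dist 0
```

View pics/ov.png

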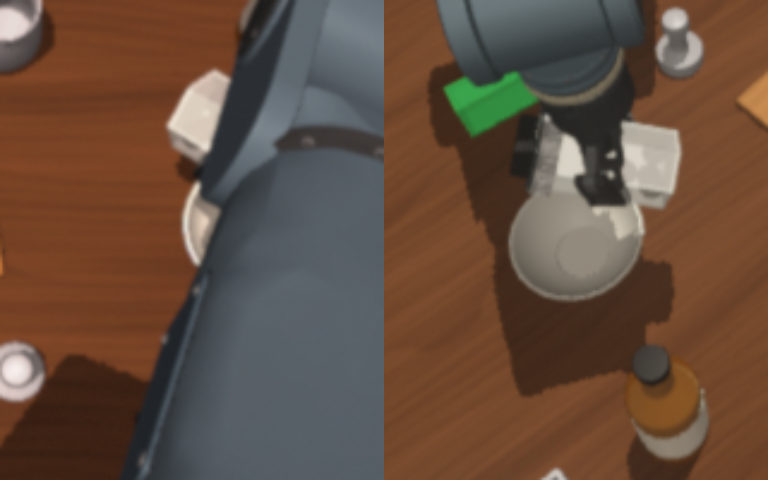

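```bash
python3 - <<'E'
from gen import *
pm,_=pourmid(50,118);a=(pm+[0,0,100],50,70)
m,_=pourmid(50,90,low=72);b=(m,50,90);print(m)
gen(interp(a,b,[.04,.15,.3,.48,.66,.82,.94,1]))
p,r=load()
P,rr=toolpose(m,Rb(np.radians(50),np.radians(90)),-1);save(P,rr);q,_=ik(P,rr,robot.sense()["qpos"])
L=[90.5,92,94.5,98,102,106,109,110];gen([(pourmid(50,l,low=72)[0],50,l) for l in L],qq=q)
save(p,r)
E
```

```text
[ 572.06579638 -153.45040011  114.        ]
[[[1, 0, 4.6], [0.01, 0.8, 0.01], 56], [[3.8, 0, 17], [0.01, 3, 0.01], 56], [[7.6, 0, 33.8], [0.01, 6, 0.01], 56], [[12, 0, 53.8], [0.01, 9.6, 0.01], 56], [[16.4, 0, 73.6], [0.01, 13.2, 0.01], 56], [[20.2, 0, 91], [0.01, 16.4, 0.01], 56], [[23, 0, 104], [0.01, 18.8, 0.01], 56], [[24.4, 0, 110.4], [0.01, 20, 0.01], 56]]
max mm/row 20.5 deg/row 3.6 dq 5.4 err 0.00 q [-28.  33. 100.  35.  47. -12.]
[[[0.5, 0, -0.7], [0, 0.5, 0], 56], [[2.1, 0, -2.7], [0, 2, 0], 56], [[4.7, 0, -6.2], [0, 4.5, 0], 56], [[7.9, 0, -11.2], [0, 8, 0], 56], [[11.1, 0, -17], [0, 12, 0], 56], [[13.9, 0, -23], [0, 16, 0], 56], [[15.7, 0, -27.5], [0, 19, 0], 56], [[16.2, 0, -29], [0, 20, 0], 56]]
max mm/row 6.7 deg/row 4.0 dq 4.8 err 0.00 q [-37.  34. 103.  58.  57. -36.]
```

>>> step_arm:
  motion:
    - [[1,0,4.6],[0,0.8,0],56]
    - [[3.8,0,17],[0,3,0],56]
    - [[7.6,0,33.8],[0,6,0],56]
    - [[12,0,53.8],[0,9.6,0],56]
    - [[16.4,0,73.6],[0,13.2,0],56]
    - [[20.2,0,91],[0,16.4,0],56]
    - [[23,0,104],[0,18.8,0],56]
    - [[24.4,0,110.4],[0,20,0],56]

```text
clock: 19.22
tcp_pos: [591.9, -126.3, 66.9]
ee_rot: [-179.7, -25.0, 49.9]
force: [-1.0, -0.3, -4.4]
width: 62.7
```

```bash
cat > ovl.py <<'E'
from gen import *
def ovl(name):
    b=robot.get_image("scene");s=robot.sense()
    p=s["tcp_pos"];r=R.from_euler('xyz',s["ee_rot"],degrees=True)
    mid,Mj=jarpose_from_tool(p,r,-1)
    I=cv2.resize(b[180:330,110:290],None,fx=4,fy=4,interpolation=cv2.INTER_CUBIC)
    bb=np.linspace(0,2*np.pi,40)
    for Q,c in((np.c_[42*np.cos(bb),42*np.sin(bb),0*bb+63],(0,0,255)),(np.array([(37*np.cos(t),37*np.sin(t),-60) for t in np.radians(np.arange(6)*60)]),(255,0,255))):
        uv=(proj("scene",Q@Mj.T+mid)-[110,180]+.5)*4;cv2.polylines(I,[np.round(uv).astype(np.int32)],True,c,1)
    uv=(proj("scene",np.c_[72*np.cos(bb),72*np.sin(bb),0*bb+52]+BOWL)-[110,180]+.5)*4;cv2.polylines(I,[np.round(uv).astype(np.int32)],True,(0,255,0),1)
    cv2.imwrite(name,I);print(mid.round(1))
E
python3 - <<'E'
from ovl import *
applied([24.4,0,110.4],[0,20,0]);ovl("pics/p1.png")
E
```

```text
clock 19.2167 cmd [ 593.7 -127.7   69.9] meas [ 591.9 -126.3   66.9] roterr [0.21 0.04 0.11] q [-28.2  33.4 100.3  34.7  46.8 -12.5] F [-1.  -0.3 -4.4] w 62.7
[ 570.1 -152.1  110.3]
```

View pics/p1.png

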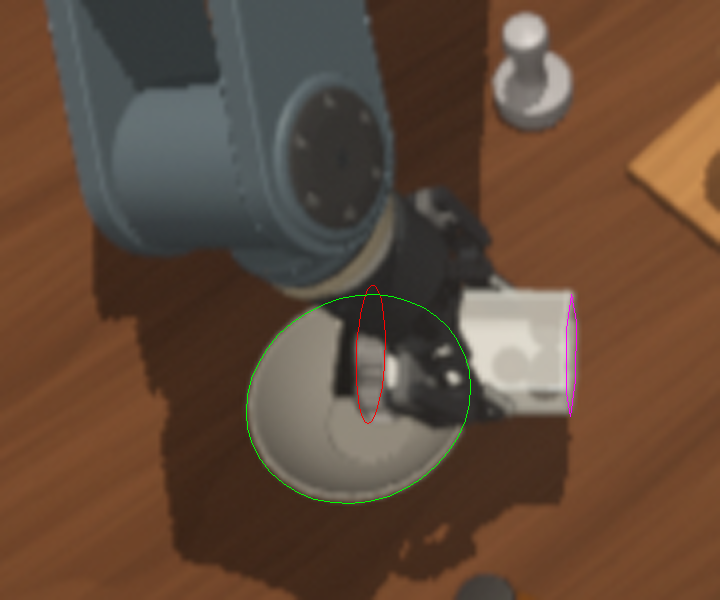

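>>> step_arm:
  motion:
    - [[0.5,0,-0.7],[0,0.5,0],56]
    - [[2.1,0,-2.7],[0,2,0],56]
    - [[4.7,0,-6.2],[0,4.5,0],56]
    - [[7.9,0,-11.2],[0,8,0],56]
    - [[11.1,0,-17],[0,12,0],56]
    - [[13.9,0,-23],[0,16,0],56]
    - [[15.7,0,-27.5],[0,19,0],56]
    - [[16.2,0,-29],[0,20,0],56]

```text
clock: 19.93
tcp_pos: [595.0, -126.1, 103.5]
ee_rot: [180.0, -45.1, 50.0]
force: [-0.8, 0.0, -4.6]
width: 63.1
```

```bash
python3 - <<'E'
from ovl import *
applied([16.2,0,-29],[0,20,0]);ovl("pics/p2.png")
L=[110.5,112,114,116,118,120,121.5,122];gen([(pourmid(50,l,low=70)[0],50,l) for l in L])
E
```

```text
clock 19.9333 cmd [ 595.2 -125.8  103. ] meas [ 595.  -126.1  103.5] roterr [-0.03  0.09  0.  ] q [-36.7  34.2 103.2  57.7  56.8 -36.2] F [-0.8  0.  -4.6] w 63.1
[ 564.9 -161.9  133.2]
[[[-0.9, 0, 0.7], [0, 0.5, 0.01], 56], [[0.5, 0, -1.2], [0, 2, 0.01], 56], [[2.4, 0, -3.8], [0, 4, 0.01], 56], [[4.1, 0, -6.4], [0, 6, 0.01], 56], [[5.7, 0, -9.1], [0, 8, 0.01], 56], [[7.1, 0, -11.9], [0, 10, 0.01], 56], [[8.2, 0, -13.9], [0, 11.5, 0.01], 56], [[8.5, 0, -14.6], [0, 12, 0.01], 56]]
max mm/row 3.2 deg/row 2.0 dq 1.8 err 0.00 q [-41.  37. 104.  67.  66. -47.]
```

View pics/p2.png

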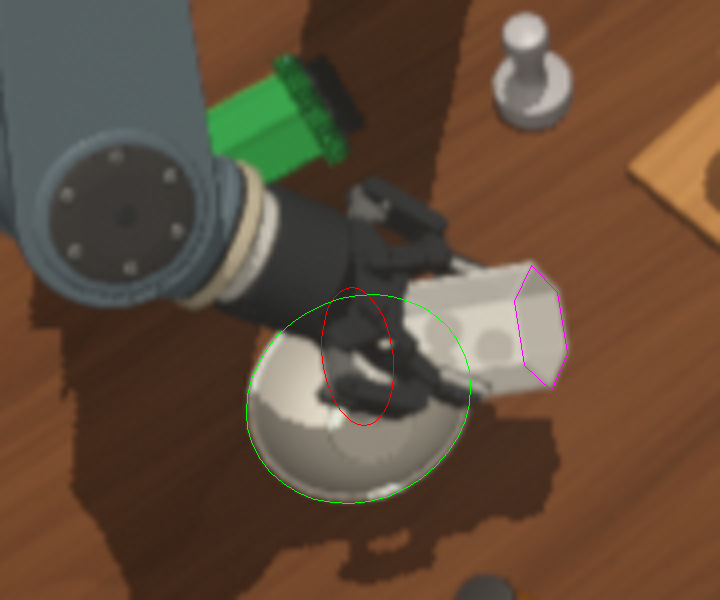

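>>> step_arm:
  motion:
    - [[-0.9,0,0.7],[0,0.5,0],56]
    - [[0.5,0,-1.2],[0,2,0],56]
    - [[2.4,0,-3.8],[0,4,0],56]
    - [[4.1,0,-6.4],[0,6,0],56]
    - [[5.7,0,-9.1],[0,8,0],56]
    - [[7.1,0,-11.9],[0,10,0],56]
    - [[8.2,0,-13.9],[0,11.5,0],56]
    - [[8.5,0,-14.6],[0,12,0],56]

```text
clock: 20.65
tcp_pos: [592.4, -128.9, 119.1]
ee_rot: [-180.0, -57.0, 50.0]
force: [-0.1, -0.5, -4.0]
width: 62.9
```

```bash
python3 - <<'E'
from ovl import *
applied([8.5,0,-14.6],[0,12,0]);ovl("pics/p3.png")
for i in range(4):
    print(i,[(np.round(x["position"]),round(x["confidence"],2)) for x in robot.search_frame(f"ball{i}_center","scene")][:5]) if i<1 else 0
E
```

```text
clock 20.65 cmd [ 592.4 -129.1  119.3] meas [ 592.4 -128.9  119.1] roterr [0.04 0.01 0.01] q [-41.3  37.2 104.2  67.1  65.6 -46.7] F [-0.1 -0.5 -4. ] w 62.9
[ 559.  -168.8  138.7]
0 [(array([376., 237.]), 0.61), (array([327., 278.]), 0.28)]
```

View pics/p3.png

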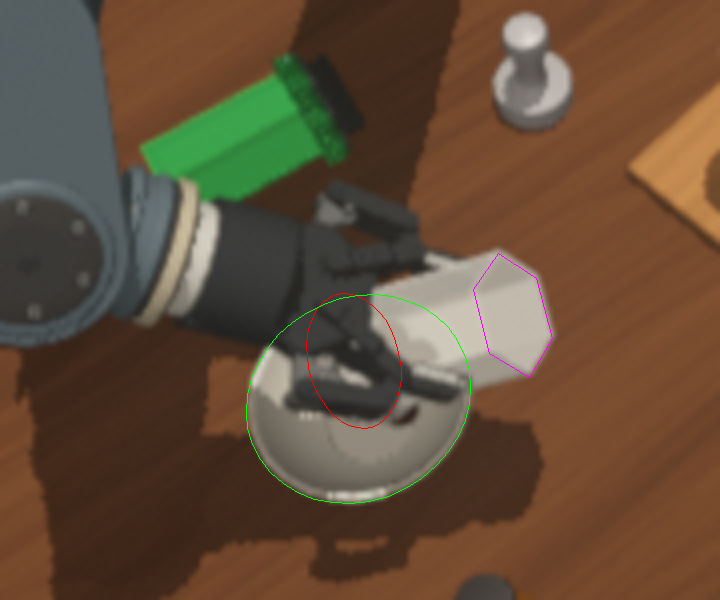

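>>> step_arm:
  motion:
    - [[-7.2,0,-3.4],[0,0,0],56]
    - [[0,0,0],[0,2,0],56]
    - [[-7.2,0,-3.4],[0,0,0],56]
    - [[0,0,0],[0,2,0],56]
    - [[-7.2,0,-3.4],[0,0,0],56]
    - [[0,0,0],[0,2,0],56]
    - [[0,0,0],[0,0,0],56]
    - [[0,0,0],[0,0,0],56]

```text
clock: 21.42
tcp_pos: [592.6, -129.2, 119.5]
ee_rot: [179.9, -56.9, 50.1]
force: [0.3, -0.2, -3.2]
width: 62.8
```

```bash
python3 - <<'E'
from ovl import *
applied([0,0,0],[0,0,0]);ovl("pics/p4.png")
L=[122.5,123.5,125,126.5,128,129,129.7,130];gen([(pourmid(50,l,low=70)[0],50,l) for l in L])
E
```

```text
clock 21.4167 cmd [ 592.4 -129.1  119.3] meas [ 592.6 -129.2  119.5] roterr [-0.01 -0.12 -0.06] q [-41.2  37.1 104.2  67.   65.5 -46.6] F [ 0.3 -0.2 -3.2] w 62.8
[ 559.2 -168.9  139.3]
[[[0.5, 0, -0.7], [0, 0.5, 0.01], 56], [[1.4, 0, -1.9], [0, 1.5, 0.01], 56], [[2.6, 0, -3.8], [0, 3, 0.01], 56], [[3.9, 0, -5.8], [0, 4.5, 0.01], 56], [[5, 0, -7.8], [0, 6, 0.01], 56], [[5.8, 0, -9.1], [0, 7, 0.01], 56], [[6.3, 0, -10], [0, 7.7, 0.01], 56], [[6.5, 0, -10.4], [0, 8, 0.01], 56]]
max mm/row 2.3 deg/row 1.5 dq 1.3 err 0.00 q [-44.  40. 104.  72.  72. -52.]
```

View pics/p4.png

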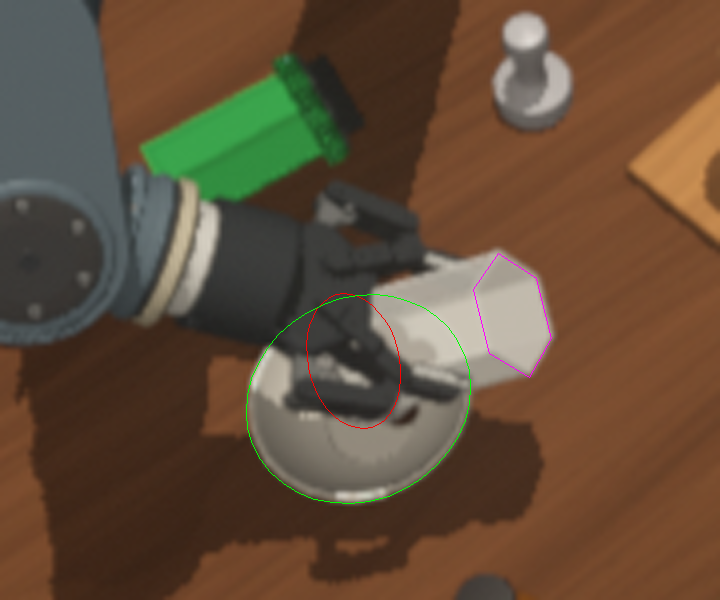

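>>> step_arm:
  motion:
    - [[1.4,0,-1.9],[0,1.5,0],56]
    - [[3.9,0,-5.8],[0,4.5,0],56]
    - [[5.8,0,-9.1],[0,7,0],56]
    - [[6.5,0,-10.4],[0,8,0],56]
    - [[-2.5,0,-14.6],[0,8,0],56]
    - [[6.5,0,-10.4],[0,8,0],56]
    - [[-2.5,0,-14.6],[0,8,0],56]
    - [[6.5,0,-10.4],[0,8,0],56]

```text
clock: 22.13
tcp_pos: [588.1, -134.3, 129.1]
ee_rot: [-179.9, -64.9, 49.8]
force: [-0.0, 0.8, -4.6]
width: 62.7
```

>>> step_arm:
  motion:
    - [[-9,0,-4.2],[0,0,0],56]
    - [[0,0,0],[0,0,0],56]
    - [[-9,0,-4.2],[0,0,0],56]
    - [[0,0,0],[0,0,0],56]
    - [[0,5,0],[0,0,0],56]
    - [[0,-5,0],[0,0,0],56]
    - [[0,5,0],[0,0,0],56]
    - [[0,0,0],[0,0,0],56]

```text
clock: 22.8
tcp_pos: [590.6, -134.2, 131.0]
ee_rot: [179.7, -65.0, 50.3]
force: [0.7, -0.2, -4.7]
width: 63.0
```

```bash
python3 - <<'E'
from ovl import *
p,r=load();save(p+r.apply([6.5,0,-10.4]),r*R.from_rotvec([0,8,0],degrees=True))
applied([0,0,0],[0,0,0]);ovl("pics/p5.png")
a=robot.get_image("top");cv2.imwrite("pics/p5t.png",cv2.resize(a[160:260,330:450],None,fx=4,fy=4))
E
```

```text
clock 22.8 cmd [ 589.1 -133.1  130.5] meas [ 590.6 -134.2  131. ] roterr [-0.09 -0.01 -0.11] q [-43.9  39.7 104.2  71.8  72.2 -52.1] F [ 0.7 -0.2 -4.7] w 63.0
[ 554.3 -174.3  142.8]
```

View pics/p5.png

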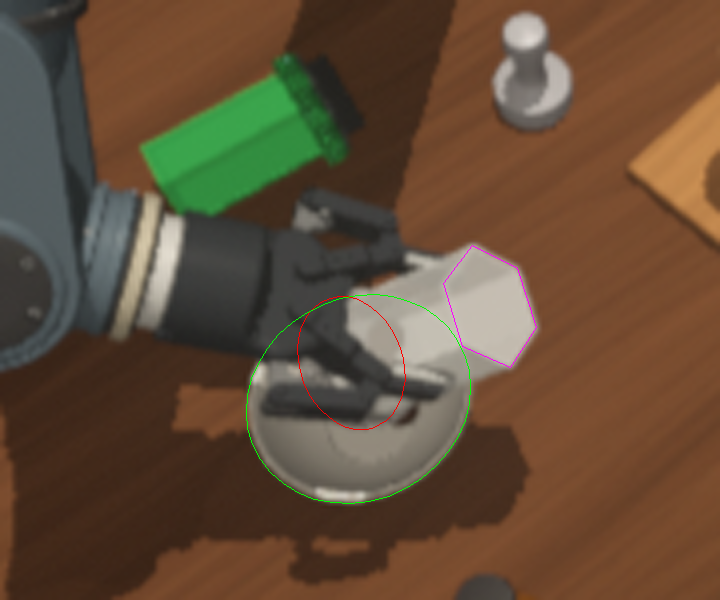

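View pics/p5t.png

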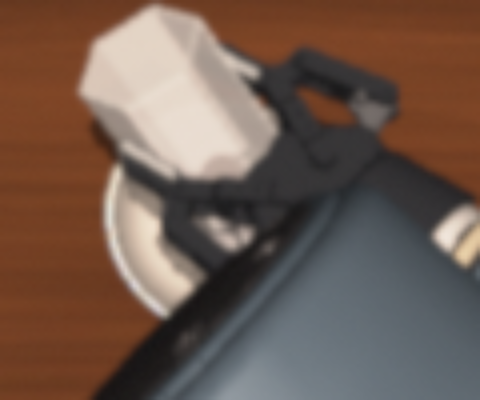

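```bash
python3 - <<'E'
from ovl import *
w=atz("top",(355.7,193.7),12);print(w,proj("scene",[w]))
b=robot.get_image("scene");cv2.imwrite("pics/p6.png",cv2.resize(b[200:320,150:290],None,fx=5,fy=5,interpolation=cv2.INTER_CUBIC))
for n in("scene","top"): print([(np.round(x["position"]),round(x["confidence"],2)) for x in robot.search_frame("ball1_center",n)][:6])
E
```

```text
[ 578.47498854 -151.0415006    12.        ] [[234.36466512 285.79152613]]
[(array([202., 290.]), 0.33)]
[]
```

View pics/p6.png

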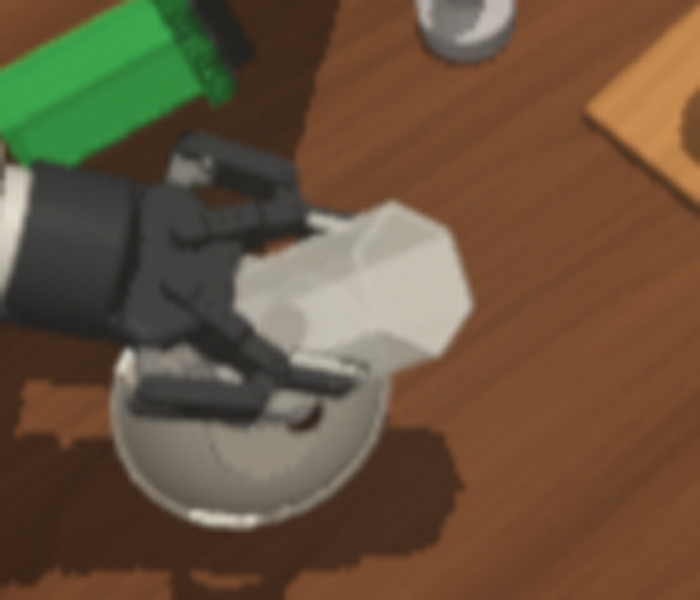

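>>> step_arm:
  motion:
    - [[-11,0,-5],[0,0,0],56]
    - [[0,0,0],[0,0,0],56]
    - [[-11,0,-5],[0,0,0],56]
    - [[0,0,0],[0,0,0],56]
    - [[-4,8,-2],[0,0,0],56]
    - [[0,-8,0],[0,0,0],56]
    - [[-4,8,-2],[0,0,0],56]
    - [[0,0,0],[0,0,0],56]

```text
clock: 23.72
tcp_pos: [590.6, -135.6, 130.1]
ee_rot: [179.7, -65.0, 50.2]
force: [0.1, -0.5, -3.2]
width: 63.2
```

```bash
python3 - <<'E'
from ovl import *
applied([0,0,0],[0,0,0])
b=robot.get_image("scene");cv2.imwrite("pics/p7.png",cv2.resize(b[200:320,150:290],None,fx=5,fy=5,interpolation=cv2.INTER_CUBIC))
# raise option: back up over and lean back to 95 with height +60 away
E
```

```text
clock 23.7167 cmd [ 589.1 -133.1  130.5] meas [ 590.6 -135.6  130.1] roterr [-0.15 -0.04 -0.06] q [-44.   39.8 104.1  71.7  72.2 -52.1] F [ 0.1 -0.5 -3.2] w 63.2
```

View pics/p7.png

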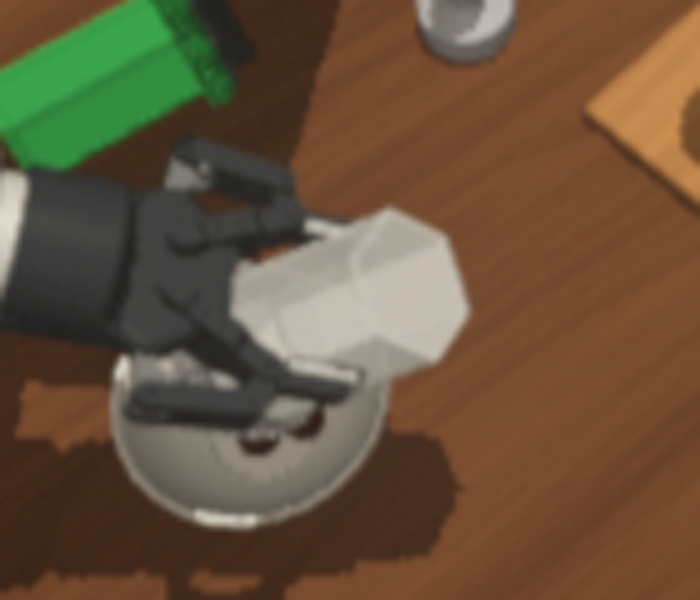

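>>> step_arm:
  motion:
    - [[-11,0,-5],[0,0,0],56]
    - [[0,0,0],[0,0,0],56]
    - [[-11,0,-5],[0,0,0],56]
    - [[0,0,0],[0,0,0],56]
    - [[-4,8,-2],[0,0,0],56]
    - [[0,-8,0],[0,0,0],56]
    - [[-4,8,-2],[0,0,0],56]
    - [[0,0,0],[0,0,0],56]

```text
clock: 24.43
tcp_pos: [590.7, -135.7, 130.1]
ee_rot: [179.7, -65.0, 50.2]
force: [0.7, -2.0, -3.5]
width: 62.7
```

```bash
python3 - <<'E'
from ovl import *
applied([0,0,0],[0,0,0])
b=robot.get_image("scene");cv2.imwrite("pics/p8.png",cv2.resize(b[200:320,150:290],None,fx=5,fy=5,interpolation=cv2.INTER_CUBIC))
a0=(pourmid(50,130,low=70)[0],50,130)
# retreat: raise and shift toward +y (away from bowl along jar bottom side), keeping lid over bowl
m=pourmid(50,110,low=120)[0];gen(interp(a0,(m,50,112),[.05,.15,.3,.48,.66,.82,.94,1]))
E
```

```text
clock 24.4333 cmd [ 589.1 -133.1  130.5] meas [ 590.7 -135.7  130.1] roterr [-0.16 -0.04 -0.06] q [-44.   39.9 104.1  71.7  72.2 -52.1] F [ 0.7 -2.  -3.5] w 62.7
[[[1.2, 0, 0.1], [0, -0.9, 0.01], 56], [[3.7, 0, 0.3], [0, -2.7, 0.01], 56], [[7.4, 0, 0.6], [0, -5.4, 0.01], 56], [[11.8, 0, 0.7], [0, -8.64, 0.01], 56], [[16.2, 0, 0.7], [0, -11.88, 0.01], 56], [[20.1, 0, 0.5], [0, -14.76, 0.01], 56], [[23.1, 0, 0.3], [0, -16.92, 0.01], 56], [[24.6, 0, 0.1], [0, -18, 0.01], 56]]
max mm/row 4.4 deg/row 3.2 dq 3.6 err 0.00 q [-37.  30. 102.  57.  61. -33.]
```

View pics/p8.png

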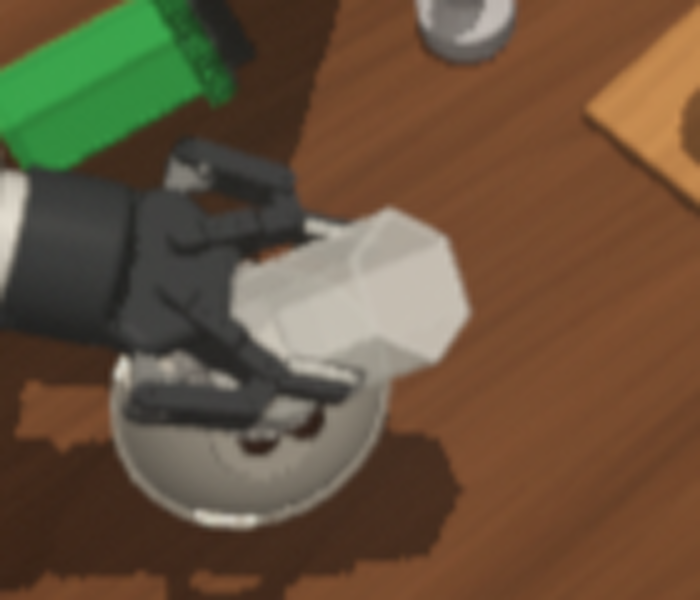

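>>> step_arm:
  motion:
    - [[1.2,0,0.1],[0,-0.9,0],56]
    - [[3.7,0,0.3],[0,-2.7,0],56]
    - [[7.4,0,0.6],[0,-5.4,0],56]
    - [[11.8,0,0.7],[0,-8.64,0],56]
    - [[16.2,0,0.7],[0,-11.88,0],56]
    - [[20.1,0,0.5],[0,-14.76,0],56]
    - [[23.1,0,0.3],[0,-16.92,0],56]
    - [[24.6,0,0.1],[0,-18,0],56]

```text
clock: 25.15
tcp_pos: [596.5, -125.1, 153.9]
ee_rot: [179.8, -46.9, 50.2]
force: [0.1, -0.1, -4.5]
width: 62.6
```

```bash
python3 - <<'E'
from ovl import *
applied([24.6,0,0.1],[0,-18,0])
b=robot.get_image("scene");cv2.imwrite("pics/p9.png",cv2.resize(b[190:320,150:290],None,fx=4.5,fy=4.5,interpolation=cv2.INTER_CUBIC))
p,r=load();mid,Mj=jarpose_from_tool(p,r,-1);print(mid)
a=(mid,50,112);gen(interp(a,(mid+[10,25,90],50,95),[.05,.15,.3,.48,.66,.82,.94,1]))
E
```

```text
clock 25.15 cmd [ 595.8 -125.1  152.7] meas [ 596.5 -125.1  153.9] roterr [-0.07 -0.12 -0.11] q [-37.2  30.  102.3  56.6  60.8 -32.5] F [ 0.1 -0.1 -4.5] w 62.6
[ 565.20002458 -161.56787002  181.0474324 ]
[[[3.4, -0.4, -2], [0, -0.85, 0.01], 56], [[10.1, -1.3, -5.9], [0, -2.55, 0.01], 56], [[20.1, -2.5, -12], [0, -5.1, 0.01], 56], [[32.2, -4, -19.4], [0, -8.16, 0.01], 56], [[44.2, -5.5, -26.9], [0, -11.22, 0.01], 56], [[54.9, -6.9, -33.8], [0, -13.94, 0.01], 56], [[62.9, -7.9, -39], [0, -15.98, 0.01], 56], [[66.9, -8.4, -41.6], [0, -17, 0.01], 56]]
max mm/row 14.3 deg/row 3.1 dq 5.2 err 0.00 q [-28.  21.  95.  34.  62.  -4.]
```

View pics/p9.png

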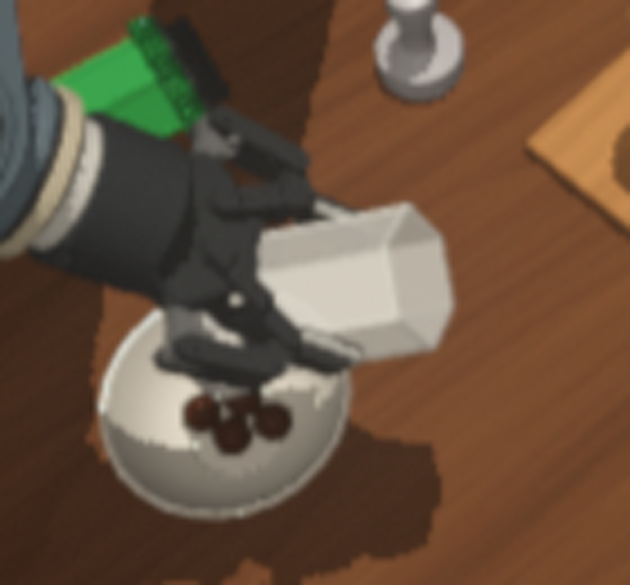

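```bash
python3 - <<'E'
from ovl import *
p0,r0=load();mid,Mj=jarpose_from_tool(p0,r0,-1)
a=(mid,50,112);c=(mid+[0,15,85],50,75);b=(MID+[0,0,195],7.37,35)
def fake(pose,q):
    p,r=toolpose(np.array(pose[0]),Rb(np.radians(pose[1]),np.radians(pose[2])),-1);save(p,r);return ik(p,r,q)[0]
q=robot.sense()["qpos"]
P=interp(a,c,[.03,.12,.25,.4,.55,.7,.83,.92]);gen(P,qq=q);q=fake(P[-1],q)
P2=interp(P[-1],b,[.01,.03,.06,.1,.145,.195,.245,.295, .345,.395,.445,.495,.545,.595,.645,.695, .745,.79,.835,.875,.915,.95,.98,1])
for k in range(3): gen(P2[8*k:8*k+8],qq=q);q=fake(P2[8*k+7],q)
save(p0,r0)
E
```

```text
[[[1, -0.3, -1.3], [0, -1.11, 0.01], 56], [[4.2, -1.2, -5.2], [0, -4.44, 0.01], 56], [[8.6, -2.4, -11.2], [0, -9.25, 0.01], 56], [[13.8, -3.9, -18.6], [0, -14.8, 0.01], 56], [[18.9, -5.3, -26.5], [0, -20.35, 0.01], 56], [[24.1, -6.7, -35], [0, -25.9, 0.01], 56], [[28.8, -8, -42.7], [0, -30.71, 0.01], 56], [[32, -8.9, -48.3], [0, -34.04, 0.01], 56]]
max mm/row 10.0 deg/row 5.6 dq 7.5 err 0.00 q [-23.  22.  92.  14.  63.  11.]
[[[2.6, -2.7, 0.4], [-0.09, -0.43, 0.42], 56], [[7.8, -8, 1.2], [-0.27, -1.29, 1.25], 56], [[15.7, -16.1, 2.4], [-0.52, -2.58, 2.51], 56], [[26.1, -26.9, 3.9], [-0.8, -4.29, 4.19], 56], [[37.8, -39.2, 5.6], [-1.06, -6.22, 6.09], 56], [[50.8, -53, 7.3], [-1.27, -8.36, 8.22], 56], [[63.8, -67, 9], [-1.4, -10.5, 10.36], 56], [[76.8, -81.1, 10.6], [-1.45, -12.62, 12.52], 56]]
max mm/row 19.3 deg/row 3.0 dq 6.0 err 0.00 q [-7. 21. 91.  0. 68. 46.]
[[[9.6, -16.8, -1.4], [0.03, -2.15, 2.13], 56], [[19.2, -33.7, -2.8], [0.14, -4.29, 4.26], 56], [[28.8, -50.8, -4.4], [0.33, -6.44, 6.39], 56], [[38.3, -68, -6], [0.6, -8.58, 8.51], 56], [[47.9, -85.4, -7.7], [0.95, -10.71, 10.63], 56], [[57.5, -102.9, -9.4], [1.37, -12.83, 12.74], 56], [[67.2, -120.6, -11.3], [1.88, -14.95, 14.84], 56], [[76.9, -138.4, -13.2], [2.47, -17.06, 16.94], 56]]
max mm/row 20.4 deg/row 3.0 dq 5.3 err 0.00 q [11. 30. 78. -3. 89. 81.]
[[[3.3, -20, -3.1], [0.66, -2.15, 2.03], 56], [[6.2, -38.2, -6], [1.31, -4.08, 3.83], 56], [[9.2, -56.5, -9], [2.03, -6.01, 5.61], 56], [[11.8, -72.9, -11.7], [2.72, -7.72, 7.18], 56], [[14.5, -89.3, -14.4], [3.46, -9.43, 8.73], 56], [[16.8, -103.8, -16.8], [4.14, -10.92, 10.07], 56], [[18.8, -116.3, -19], [4.76, -12.2, 11.2], 56], [[20.2, -124.6, -20.4], [5.19, -13.05, 11.95], 56]]
max mm/row 20.6 deg/row 3.0 dq 3.6 err 0.00 q [ 19.  39.  63.   6. 107. 102.]
```

>>> step_arm:
  motion:
    - [[1,-0.3,-1.3],[0,-1.11,0],56]
    - [[4.2,-1.2,-5.2],[0,-4.44,0],56]
    - [[8.6,-2.4,-11.2],[0,-9.25,0],56]
    - [[13.8,-3.9,-18.6],[0,-14.8,0],56]
    - [[18.9,-5.3,-26.5],[0,-20.35,0],56]
    - [[24.1,-6.7,-35],[0,-25.9,0],56]
    - [[28.8,-8,-42.7],[0,-30.71,0],56]
    - [[32,-8.9,-48.3],[0,-34.04,0],56]

```text
clock: 25.87
tcp_pos: [580.5, -129.8, 210.2]
ee_rot: [179.9, -12.7, 50.0]
force: [-1.1, -0.3, -4.1]
width: 62.7
```

>>> step_arm:
  motion:
    - [[2.6,-2.7,0.4],[-0.09,-0.43,0.42],56]
    - [[7.8,-8,1.2],[-0.27,-1.29,1.25],56]
    - [[15.7,-16.1,2.4],[-0.52,-2.58,2.51],56]
    - [[26.1,-26.9,3.9],[-0.8,-4.29,4.19],56]
    - [[37.8,-39.2,5.6],[-1.06,-6.22,6.09],56]
    - [[50.8,-53,7.3],[-1.27,-8.36,8.22],56]
    - [[63.8,-67,9],[-1.4,-10.5,10.36],56]
    - [[76.8,-81.1,10.6],[-1.45,-12.62,12.52],56]

```text
clock: 26.53
tcp_pos: [566.8, -17.5, 214.7]
ee_rot: [-179.8, -0.2, 37.3]
force: [0.8, -0.1, -3.3]
width: 62.9
```

>>> step_arm:
  motion:
    - [[9.6,-16.8,-1.4],[0.03,-2.15,2.13],56]
    - [[19.2,-33.7,-2.8],[0.14,-4.29,4.26],56]
    - [[28.8,-50.8,-4.4],[0.33,-6.44,6.39],56]
    - [[38.3,-68,-6],[0.6,-8.58,8.51],56]
    - [[47.9,-85.4,-7.7],[0.95,-10.71,10.63],56]
    - [[57.5,-102.9,-9.4],[1.37,-12.83,12.74],56]
    - [[67.2,-120.6,-11.3],[1.88,-14.95,14.84],56]
    - [[76.9,-138.4,-13.2],[2.47,-17.06,16.94],56]

```text
clock: 27.2
tcp_pos: [543.9, 139.3, 228.3]
ee_rot: [-179.8, 17.1, 20.3]
force: [0.4, -0.5, -2.8]
width: 62.6
```

>>> step_arm:
  motion:
    - [[3.3,-20,-3.1],[0.66,-2.15,2.03],56]
    - [[6.2,-38.2,-6],[1.31,-4.08,3.83],56]
    - [[9.2,-56.5,-9],[2.03,-6.01,5.61],56]
    - [[11.8,-72.9,-11.7],[2.72,-7.72,7.18],56]
    - [[14.5,-89.3,-14.4],[3.46,-9.43,8.73],56]
    - [[16.8,-103.8,-16.8],[4.14,-10.92,10.07],56]
    - [[18.8,-116.3,-19],[4.76,-12.2,11.2],56]
    - [[20.2,-124.6,-20.4],[5.19,-13.05,11.95],56]

```text
clock: 27.87
tcp_pos: [524.6, 264.7, 241.6]
ee_rot: [-179.8, 30.2, 7.4]
force: [0.8, -0.2, -3.3]
width: 63.0
```

```bash
python3 - <<'E'
from ovl import *
def ap(s,r_):
    p,r=load();save(p+r.apply(s),r*R.from_rotvec(r_,degrees=True))
ap([32,-8.9,-48.3],[0,-34.04,0]);ap([76.8,-81.1,10.6],[-1.45,-12.62,12.52]);ap([76.9,-138.4,-13.2],[2.47,-17.06,16.94])
applied([20.2,-124.6,-20.4],[5.19,-13.05,11.95])
p,r=toolpose(MID+[0,0,195],M0,-1);delta(p,r)
# overlay of jar in scene
b=robot.get_image("scene");s=robot.sense();mid,Mj=jarpose_from_tool(s["tcp_pos"],R.from_euler('xyz',s["ee_rot"],degrees=True),-1);print(mid)
o=(255,30);I=cv2.resize(b[o[1]:o[1]+190,o[0]:o[0]+200],None,fx=3.5,fy=3.5,interpolation=cv2.INTER_CUBIC);bb=np.linspace(0,2*np.pi,40)
for Q,c in((np.c_[42*np.cos(bb),42*np.sin(bb),0*bb+63],(0,0,255)),(np.array([(37*np.cos(t),37*np.sin(t),-60) for t in np.radians(np.arange(6)*60)]),(255,0,255))):
    uv=(proj("scene",Q@Mj.T+mid)-o+.5)*3.5;cv2.polylines(I,[np.round(uv).astype(np.int32)],True,c,1)
cv2.imwrite("pics/r1.png",I)
a=(MID+[0,0,195],7.37,35);gen(interp(a,(MID+[0,0,30],7.37,35),[.03,.12,.27,.45,.63,.8,.93,1]))
E
```

```text
clock 27.8667 cmd [525.  263.8 243.1] meas [524.6 264.7 241.6] roterr [ 0.16 -0.22 -0.01] q [ 19.2  39.5  63.5   6.3 106.6 102. ] F [ 0.8 -0.2 -3.3] w 63.0
shift [-0. -0. -0.] turn [0. 0. 0.] absturn 0.0 dist 0
[541.49083563 267.47040792 294.38631654]
[[[2.5, 0, 4.3], [0, 0, 0], 56], [[9.9, 0, 17.1], [0, 0, 0], 56], [[22.3, 0, 38.6], [0, 0, 0], 56], [[37.1, 0, 64.3], [0, 0, 0], 56], [[52, 0, 90], [0, 0, 0], 56], [[66, 0, 114.3], [0, 0, 0], 56], [[76.7, 0, 132.9], [0, 0, 0], 56], [[82.5, 0, 142.9], [0, 0, 0], 56]]
max mm/row 29.7 deg/row 0.0 dq 3.0 err 0.00 q [ 19.  48.  71.   6.  90. 100.]
```

View pics/r1.png

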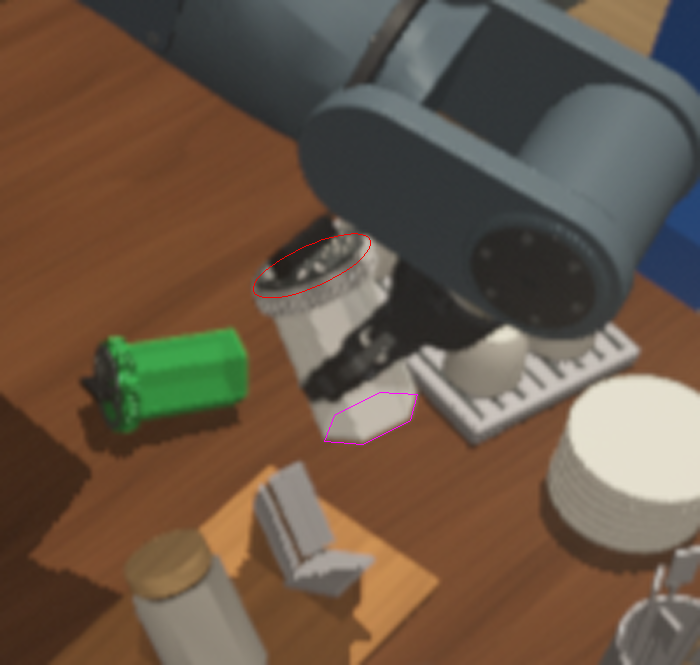

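>>> step_arm:
  motion:
    - [[2.5,0,4.3],[0,0,0],56]
    - [[9.9,0,17.1],[0,0,0],56]
    - [[22.3,0,38.6],[0,0,0],56]
    - [[37.1,0,64.3],[0,0,0],56]
    - [[52,0,90],[0,0,0],56]
    - [[66,0,114.3],[0,0,0],56]
    - [[74,0,128.2],[0,0,0],56]
    - [[77.5,0,134.2],[0,0,0],56]

```text
clock: 28.58
tcp_pos: [523.8, 262.5, 85.1]
ee_rot: [180.0, 30.2, 7.4]
force: [-0.6, 0.0, -2.6]
width: 62.5
```

```bash
python3 - <<'E'
from ovl import *
applied([77.5,0,134.2],[0,0,0]);p,r=toolpose(MID,M0,-1);delta(p,r)
robot.get_image("scene");s=robot.sense();print(s["tcp_pos"],s["force"],s["moment"])
E
```

```text
clock 28.5833 cmd [525.1 263.8  88.2] meas [523.8 262.5  85.1] roterr [-0.01 -0.21  0.02] q [ 19.1  47.9  70.8   5.9  91.  100.3] F [-0.6  0.  -2.6] w 62.5
shift [20.  -0.  34.6] turn [0. 0. 0.] absturn 0.0 dist 40
[523.9648119  262.65550861  85.38635966] [-1.81171283  0.438656   -4.03201996] [ 0.05750983 -0.53716145 -0.00376653]
```

Descend 36 of the remaining 40 mm slowly, then the last few with force checks.

>>> step_arm:
  motion:
    - [[1,0,1.7],[0,0,0],56]
    - [[4,0,6.9],[0,0,0],56]
    - [[8,0,13.9],[0,0,0],56]
    - [[11.5,0,19.9],[0,0,0],56]
    - [[14,0,24.2],[0,0,0],56]
    - [[16,0,27.7],[0,0,0],56]
    - [[17,0,29.4],[0,0,0],56]
    - [[17.5,0,30.3],[0,0,0],56]

```text
clock: 29.3
tcp_pos: [525.0, 263.8, 52.9]
ee_rot: [180.0, 30.0, 7.4]
force: [0.0, 0.8, -4.2]
width: 63.1
```

```bash
python3 - <<'E'
from ovl import *
applied([17.5,0,30.3],[0,0,0])
robot.get_image("scene");s=robot.sense();print(s["tcp_pos"],s["force"],s["moment"])
E
```

```text
clock 29.3 cmd [525.1 263.8  53.2] meas [525.  263.8  52.9] roterr [-0.01 -0.02 -0.  ] q [ 19.2  50.2  71.2   5.9  88.1 100.1] F [ 0.   0.8 -4.2] w 63.1
[525.00522574 263.82051841  52.91602909] [-0.32889464  0.10988258 -3.70113513] [ 0.04037117 -0.56514575 -0.0437018 ]
```

>>> step_arm:
  motion:
    - [[0,0,0],[0,0,0],56]
    - [[0.4,0,0.7],[0,0,0],56]
    - [[0.8,0,1.4],[0,0,0],56]
    - [[1.2,0,2.1],[0,0,0],56]
    - [[1.6,0,2.8],[0,0,0],56]
    - [[1.9,0,3.3],[0,0,0],56]
    - [[2.1,0,3.6],[0,0,0],56]
    - [[2.1,0,3.6],[0,0,0],56]

```text
clock: 30.02
tcp_pos: [525.2, 263.8, 49.0]
ee_rot: [180.0, 30.0, 7.4]
force: [0.5, -0.1, -3.5]
width: 62.5
```

```bash
python3 - <<'E'
from ovl import *
applied([2.1,0,3.6],[0,0,0])
b=robot.get_image("scene");s=robot.sense();print(s["tcp_pos"],s["force"],s["moment"])
cv2.imwrite("pics/r2.png",cv2.resize(b[110:260,280:430],None,fx=4,fy=4,interpolation=cv2.INTER_CUBIC))
E
```

```text
clock 30.0167 cmd [525.1 263.8  49. ] meas [525.2 263.8  49. ] roterr [-0.    0.01  0.  ] q [ 19.2  50.5  71.2   5.9  87.8 100. ] F [ 0.5 -0.1 -3.5] w 62.5
[525.16301766 263.78305412  49.0153389 ] [-1.06709203  0.81285495 -3.87056951] [ 0.01332528 -0.61001099  0.07324521]
```

View pics/r2.png

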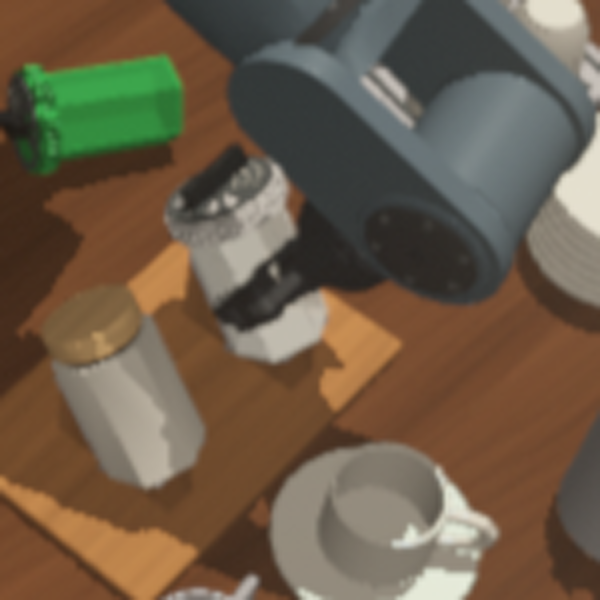

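>>> step_arm:
  motion:
    - [[0.1,0,0.2],[0,0,0],56]
    - [[0.2,0,0.4],[0,0,0],56]
    - [[0.3,0,0.6],[0,0,0],56]
    - [[0.4,0,0.7],[0,0,0],56]
    - [[0.5,0,0.8],[0,0,0],56]
    - [[0.5,0,0.9],[0,0,0],56]
    - [[0.5,0,0.9],[0,0,0],56]
    - [[0.5,0,0.9],[0,0,0],56]

```text
clock: 30.73
tcp_pos: [525.3, 263.8, 48.6]
ee_rot: [180.0, 30.0, 7.4]
force: [1.6, -3.1, 5.6]
width: 62.7
```

```bash
python3 - <<'E'
from ovl import *
applied([.5,0,.9],[0,0,0])
b=robot.get_image("scene");s=robot.sense();print(s["tcp_pos"],s["force"],s["moment"])
E
```

```text
clock 30.7333 cmd [525.1 263.8  48. ] meas [525.3 263.8  48.6] roterr [-0.    0.03 -0.  ] q [ 19.2  50.5  71.2   5.9  87.7 100. ] F [ 1.6 -3.1  5.6] w 62.7
[525.31902371 263.75136692  48.63616667] [ 1.76892352 -1.34542313  5.18844527] [-0.32600561  0.00834859  0.13717389]
```

>>> step_arm:
  motion:
    - [[0,0,0],[0,0,0],61]
    - [[0,0,0],[0,0,0],63]
    - [[0,0,0],[0,0,0],65]
    - [[0,0,0],[0,0,0],67]
    - [[0,0,0],[0,0,0],70]
    - [[0,0,0],[0,0,0],75]
    - [[0,0,0],[0,0,0],80]
    - [[0,0,0],[0,0,0],85]
  grip_force: 20

```text
clock: 31.45
tcp_pos: [525.0, 263.9, 47.9]
ee_rot: [-180.0, 30.0, 7.4]
force: [-0.5, -0.3, 0.0]
width: 85.1
```

```bash
python3 - <<'E'
from ovl import *
applied([0,0,0],[0,0,0])
b=robot.get_image("scene");s=robot.sense();print(s["tcp_pos"],s["force"],s["moment"],s["width"])
cv2.imwrite("pics/r3.png",cv2.resize(b[110:260,280:430],None,fx=4,fy=4,interpolation=cv2.INTER_CUBIC))
E
```

```text
clock 31.45 cmd [525.1 263.8  48. ] meas [525.  263.9  47.9] roterr [ 0.   -0.01 -0.  ] q [ 19.2  50.5  71.3   5.9  87.7 100. ] F [-0.5 -0.3  0. ] w 85.1
[525.00474543 263.830516    47.91705879] [ 0.2054746   0.42092232 -0.32187609] [ 0.03644288 -0.27149483  0.00781928] 84.94151887983244
```

View pics/r3.png

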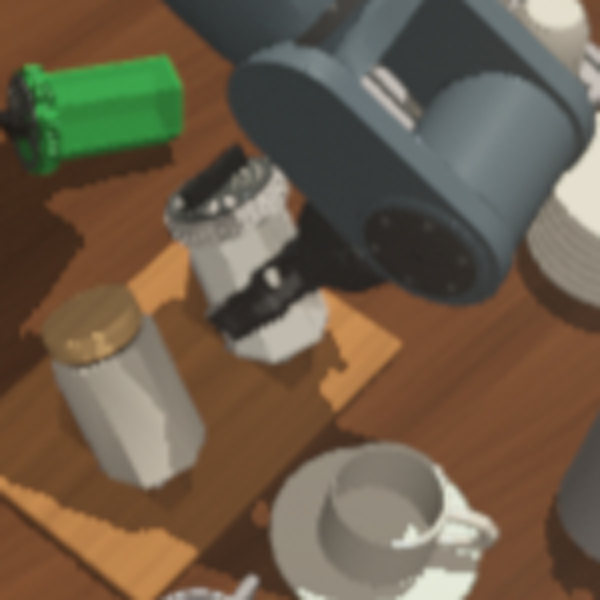

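Released, forces zero, jar stayed put. Retreat along the jar's +x.

>>> step_arm:
  motion:
    - [[0.9,0,-1.9],[0,0,0],85]
    - [[4.4,0,-9.5],[0,0,0],85]
    - [[11,0,-23.8],[0,0,0],85]
    - [[20,0,-42.8],[0,0,0],85]
    - [[28.9,0,-61.9],[0,0,0],85]
    - [[37.7,0,-80.9],[0,0,0],85]
    - [[42.6,0,-91.4],[0,0,0],85]
    - [[44.4,0,-95.2],[0,0,0],85]

```text
clock: 32.17
tcp_pos: [612.3, 275.0, 109.6]
ee_rot: [-180.0, 29.8, 7.4]
force: [-0.2, 0.1, -0.1]
width: 85.2
```

```bash
python3 - <<'E'
from ovl import *
applied([44.4,0,-95.2],[0,0,0])
p,r=load();print(r.inv().apply([0,0,1]).round(4))
q=robot.sense()["qpos"]
for t in([0,0,90],[0,0,180],[-100,-80,200]):
    q2,e=ik(p+t,r,q);print(t,q2.round(0),round(e,2))
print(r.inv().apply([-20,0,180]).round(1))
E
```

```text
clock 32.1667 cmd [610.4 274.9 108.2] meas [612.3 275.  109.6] roterr [0.04 0.16 0.01] q [ 17.9  56.   50.8   5.4 102.5 100.3] F [-0.2  0.1 -0.1] w 85.2
[-0.5   -0.    -0.866]
[0, 0, 90] [ 18.  52.  47.   6. 111. 101.] 0.0
[0, 0, 180] [ 18.  50.  39.   6. 121. 102.] 0.0
[-100, -80, 200] [ 14.  33.  66.   4. 111.  97.] 0.0
[-107.2   -2.6 -146. ]
```

>>> step_arm:
  motion:
    - [[-2,0,-4],[0,0,0],85]
    - [[-12,0,-17],[0,0,0],85]
    - [[-30,-1,-40],[0,0,0],85]
    - [[-50,-1,-68],[0,0,0],85]
    - [[-70,-2,-96],[0,0,0],85]
    - [[-90,-2,-122],[0,0,0],85]
    - [[-102,-2.5,-139],[0,0,0],85]
    - [[-107,-2.6,-146],[0,0,0],85]

```text
clock: 32.83
tcp_pos: [590.2, 275.2, 293.1]
ee_rot: [-179.9, 29.7, 7.4]
force: [-0.7, -0.3, 1.5]
width: 84.9
```

```bash
python3 - <<'E'
from ovl import *
applied([-107,-2.6,-146],[0,0,0])
p,r=load();q=robot.sense()["qpos"]
rt=R.from_euler('xyz',[180,0,60],degrees=True)
from scipy.spatial.transform import Slerp
t=np.array([300,460,330]);sl=Slerp([0,1],R.concatenate([r,rt]))
for s in(.33,.66,1):
    q,e=ik(p+(t-p)*s,sl(s),q);print(q.round(0),round(e,2))
split(t,rt,2);print(np.degrees((r.inv()*rt).magnitude()))
E
```

```text
clock 32.8333 cmd [590.6 274.9 288.2] meas [590.2 275.2 293.1] roterr [ 0.04  0.3  -0.06] q [ 18.4  46.4  44.2   6.2 118.5 102.5] F [-0.7 -0.3  1.5] w 84.9
[ 28.  33.  64.   4. 104.  93.] 0.0
[39. 22. 76.  3. 92. 86.] 0.0
[52. 14. 84. -0. 81. 82.] 0.0
1 shift [-125.  -110.4   48. ] turn [ -6.89  13.92 -25.69]
2 shift [ -70.1 -158.6    7.2] turn [ -6.89  13.92 -25.69]
60.04560500597791
```

>>> step_arm:
  motion:
    - [[-5,-4,2],[-0.28,0.56,-1.03],85]
    - [[-18,-16,7],[-1,2,-3.7],85]
    - [[-35,-31,13.5],[-1.93,3.9,-7.2],85]
    - [[-55,-48.6,21],[-3,6.1,-11.3],85]
    - [[-75,-66,29],[-4.1,8.35,-15.4],85]
    - [[-95,-84,36.5],[-5.2,10.6,-19.5],85]
    - [[-114,-101,44],[-6.3,12.7,-23.4],85]
    - [[-125,-110.4,48],[-6.89,13.92,-25.69],85]

```text
clock: 33.5
tcp_pos: [442.2, 368.5, 309.5]
ee_rot: [-176.3, 14.9, 35.0]
force: [0.7, 0.2, -0.6]
width: 84.8
```

>>> step_arm:
  motion:
    - [[-10,-22.6,1],[-1,2,-3.7],85]
    - [[-21,-47.5,2.2],[-2.1,4.2,-7.7],85]
    - [[-32,-72,3.3],[-3.2,6.4,-11.7],85]
    - [[-43,-97,4.4],[-4.2,8.5,-15.8],85]
    - [[-53,-120,5.4],[-5.2,10.5,-19.4],85]
    - [[-61,-138,6.3],[-6,12.1,-22.4],85]
    - [[-67,-151.6,6.9],[-6.6,13.3,-24.6],85]
    - [[-70.1,-158.6,7.2],[-6.89,13.92,-25.69],85]

```text
clock: 34.17
tcp_pos: [297.8, 460.2, 329.9]
ee_rot: [180.0, -0.0, 60.2]
force: [-0.4, -0.6, -0.4]
width: 85.0
```

```bash
python3 - <<'E'
from ovl import *
s=robot.sense();print(s["clock"],s["tcp_pos"],s["force"])
for n in("scene","top"): 
    cv2.imwrite(f"pics/{n}_end.png",robot.get_image(n))
s=cv2.imread("pics/scene_end.png");s0=cv2.imread("pics/scene0.png")
A=cv2.resize(s[225:315,160:240],None,fx=4,fy=4);B=cv2.resize(s[130:220,310:390],None,fx=4,fy=4);
B0=cv2.resize(s0[130:220,310:390],None,fx=4,fy=4)
cv2.imwrite("pics/end.png",cv2.resize(np.hstack([A,B0,B]),None,fx=.8,fy=.8))
E
```

```text
34.1667 [297.75620083 460.16586141 329.91820719] [-0.37436199 -0.61565021 -0.37746032]
```

View pics/end.png

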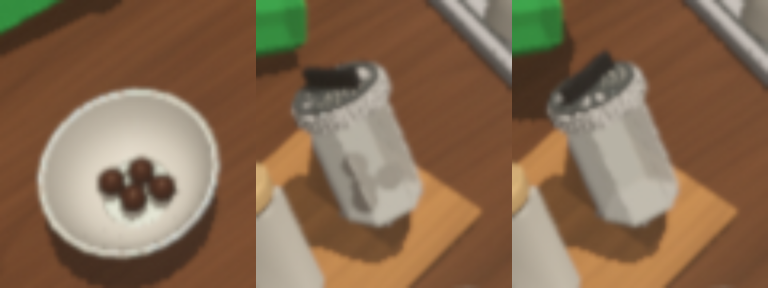

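View pics/top_end.png

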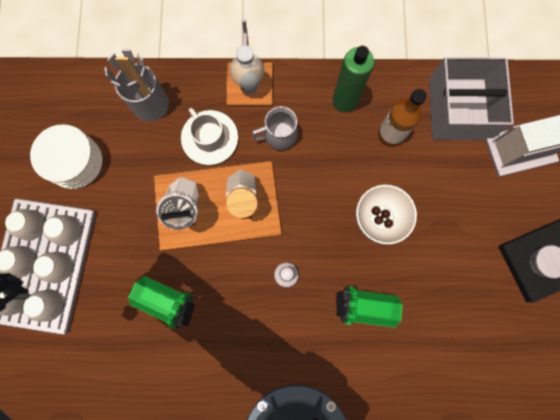

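The top view shows all four balls near the bowl's middle at (382,217). The jar is back at (180,206), where it began, and the bystanders haven't moved. I'm handing in.

```bash
python3 - <<'E'
from rig import robot
print(robot.close_job())
E
```

```text
the job is handed in; nothing more can be done
None
```

I turned the dial to the open window and shook all four chocolates into the bowl. Then I laid the jar back in its left bay and handed in at about 34 s of the 72 s allowed.

**Last checks:**
- **Dial:** after turning, the grip bar's direction in both views matched the 4.19 rad position. I could not read the end stop clearly from the force, so the picture is the evidence for this.
- **Chocolates:** both final pictures show four balls together near the bowl's middle, and the bowl stands where it did at the start.
- **Jar:** in the final pictures it lies in its bay within about 1–2 pixels (roughly 5 mm) of its start. It touched down at about 5 N, and the force on the tool was near zero after release.
- **Bystanders:** the stoneware jar and the other things show no visible shift. The arm ended clear of everything.

**What disagreed:**
- **Fingertips:** they sat about 32 mm short of the reported TCP. I saw this in the pictures and confirmed it when a test close at the nominal depth gripped nothing. I corrected for it from then on.
- **Jar height:** two estimates differed by about 7 mm (100 and 107 mm). I used 101 mm, and it held up in the grasp and in the pouring overlays.

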